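Free the tool mug and park the burnisher in it

ROBOT

A 7-joint arm with a two-finger parallel gripper is mounted at the origin on the work surface. World frame = base frame: x ahead of the robot, y to its left, z up, the work surface at z = 0. Lengths are in m, angles in rad, forces in N, time in s.
With the tool pointing down it reaches from about 0.35 to 0.9 m from the base axis. Payload 8.1 kg.
Tool frame: the origin (TCP) lies midway between the tips of the shut fingers; the grasp point (between the pads) lies arm.hold_point_z behind it (arm.hold_point_z is the distance from the TCP to the grasp point, in m); z points along the fingers, x is the direction in which the jaws open and shut, and the axes are right-handed (so a half turn about z gives the same grasp; the last joint's range is limited). The gripper opens to 92 mm and grips with 3 to 60 N. Pads are 19 mm wide; open, the fingers measure 130 mm over their backs; the gripper's body (75 mm by 190 mm) begins 47 mm behind the grasp point.
Start: joints at [-1.417, 0.434, 0.025, 1.573, -0.012, 1.134, -0.075], TCP at [0.159, 0.605, 0.2] pointing down, gripper open.
Joint ranges: [-2.62, 2.62], [-0.44, 2.09], [-1.27, 1.32], [0.08, 2.57], [-1.32, 4.46], [0.12, 2], [-2.74, 2.74]. Speed limits (rad/s): [2.22, 2.22, 3.01, 3.01, 3.14, 3.14, 3.14].

INTERFACE

Orientations are given as a rotation vector (axis times angle).
In Python, from cell import arm gives the robot as it stands.
- The arm moves only by the shell command python3 -m pendant 'ROWS' [FORCE]. ROWS is JSON, a list of rows, each an object with "dp": the shift along the tool's x, y, z in m, a list of three; "rotation": the turn, a rotation vector about the tool's x, y, z in rad, a list of three; "fingers": the closure, from -1 (fully open) to 1 (shut). In form: [{"dp": [x, y, z], "rotation": [rx, ry, rz], "fingers": fingers}, ...]. A call has 1 to 20 rows; each row is the pose to reach, as a shift and turn from the pose measured when the call began, along the tool's axes at that moment; what a row does not reach only later rows make up. A row lasts 1/8 s, in which the tool goes at most 62.5 mm and 10.7 degrees, less where a joint would pass 70% of its speed; a pose out of reach is approached as far as the arm can. A call with a gripper value outside its range is refused whole. The fingers move at their own pace and stop on an object; FORCE is the grip in N (left out, the last holds). Time passes only in rows, so rows that repeat a pose let the fingers close. It gives the time, the measured TCP pose, the force and the opening at its end, in the units of the state.
- arm.observe(): the state, without advancing time (a new reading comes with each control period).
- arm.get_image(name): name is "side" or "top"; returns the picture (420x560x3 uint8, blue, green, red); there is no depth.
- arm.camera_params(name): a dict with "camera_matrix" (3x3 intrinsics, pixels), "rvec" (rotation vector, rad) and "tvec" (3), from world to camera coordinates, as OpenCV has them. Camera axes: x right, y down, z forward; pixel columns grow to the right and rows downward; lengths in m; the calibration is good to about 2 mm. A picture is of the moment at which its call begins. camera_params takes no time and is no camera call.
- arm.sign_off(): hands the job in, once; it reports no verdict.
The state is a dict: "clock": time; "joints": joint angles; "dq": joint speeds; "joint_efforts": joint torques, N m; "position": TCP position; "ee_rot": TCP orientation; "force": force on the tool from outside, world axes, zero at the start; "ft_torque": the same for the moment, N m; "width": opening from 0.0 (shut) to 1.0 (fully open).
Only numpy, scipy, OpenCV 4.12 (cv2) and the standard library are available. Lean on these libraries where they do the work, as an engineer would, in place of code of your own. Each camera call takes 0.05 s, during which the arm holds its last target.

TASK

Lift the grey beaker straight up out of the white mug and stand it upright on the marble slab. Then take the long burnisher from the wooden rack, lower it into the mug handle end down with its polished stone tip up (set it down, do not drop it), and leave it leaning on the rim on the side opposite the mug's handle, so the handle stays free. The mug should stay standing where it is, and leave everything else alone.

Things in the scene. Friction and masses are not known exactly. Their poses are not given: they have to be found in the camera images.
- mug: Loose white ceramic mug, 72 mm outside diameter, 95 mm high, wall 4 mm (64 mm inside), inner floor 5 mm above its underside, 0.7 kg. Origin: centre of its underside, on the bench. z up; its one loop handle points along its +y and reaches 68 mm from the axis, between 15 and 83 mm high.
- beaker_center (a point): Centre (half-way up, on the axis) of the loose grey plastic beaker: 140 mm high, open top, round, outside diameter 52 mm at the base and 60 mm at the rim, wall 3 mm, about 80 g. z up along its axis. It starts nested in the mug, standing on the mug's inner floor, so its upper 50 mm show above the mug's rim; the side play is about 3 mm.
- slab: Fixed square slab of marble lying on the bench, 160 x 160 mm, 15 mm thick. Origin: centre of its underside; x and y along its sides, z up.
- rack: Fixed wooden tool rack, 70 mm (x) by 160 mm (y), 55 mm high. Two upright round holes, 20 mm wide and 45 mm deep, at y = -40 and +40 mm from its middle: one holds the burnisher, the other the scraper (either way round). Origin: centre of its underside, z up.
- burnisher_center (a point): Middle (100 mm from either end, on the axis) of the loose burnisher: a straight round tool 200 mm long, 16 mm in diameter; dark wooden handle, a brass ferrule of the same 16 mm diameter from 145 to 165 mm above its foot, then a 35 mm pointed polished stone tip. About 90 g. z runs from foot to tip. It starts upright in a rack hole with 2 mm play all round, its foot 10 mm above the bench; it is the taller of the two tools.
- burnisher_foot (a point): Flat foot (handle end) of the burnisher, on its axis.
- burnisher_tip (a point): Point of the burnisher's stone tip, on its axis, 200 mm from the foot.
- scraper_center (a point): Middle (80 mm up) of the loose scraper, a bystander in the other rack hole: round 16 mm handle 100 mm long, then a flat steel blade 30 mm wide; 158 mm long, its top 168 mm above the bench. Leave it.
- glue: Bystander: loose white glue bottle with orange cap, 56 mm in diameter, 160 mm high. Origin: centre of its underside.
- tin: Bystander: loose tin of filler, 80 mm in diameter, 90 mm high. Origin: centre of its underside.
- sanding_block: Bystander: loose cork sanding block, 50 x 90 x 35 mm. Origin: centre of its underside.
- offcut: Bystander: loose red stone offcut, 90 x 120 x 20 mm. Origin: centre of its underside.
- mallet: Bystander: loose round steel mallet lying down, head 60 mm across, 220 mm long. Origin: on the bench under the joint of head and handle; the head lies to its +x.
Things that resemble listed ones, but are neither listed nor needed, are in the scene too. Of the things like the slab, leave any that is turquoise; of the rest the smaller one is meant.

How it is judged:
By the outcome, as a careful person would: the job done as asked, in the order asked, and still so for the second after the job is handed in, with the robot touching nothing.
It also fails if it takes over 59 s, if anything falls off the work surface, if the arm or the gripper's body presses on something with over 40 N, if the wrist force passes 120 N, or if a joint passes its speed limit or range.

## Working session

There is one attempt and no reset: what is moved stays moved. The work goes in short steps, Python scripts to look and compute and a shell command to move; the robot and the scene stay as the last step left them, time stands still between calls to the robot, and variables do not carry over. Pictures are saved under pics/ and viewed, and the job is handed in when it is done.

```bash
ls; mkdir -p pics; python3 - <<'E'
from cell import arm
import cv2
print(arm.observe(), arm.hold_point_z)
for n in("side","top"):
    im=arm.get_image(n); cv2.imwrite(f"pics/{n}0.png",im)
    p=arm.camera_params(n); print(n,p)
    R=cv2.Rodrigues(p["rvec"])[0] if hasattr(p["rvec"],'shape') else None
E
```

```text
pics
{'clock': 0.0, 'joints': array([-1.41658492,  0.43520361,  0.02501541,  1.57410255, -0.01157232,
        1.13399181, -0.07507442]), 'dq': array([-2.18972063e-03, -2.79128095e-04, -8.27506236e-05,  1.77515437e-03,
       -4.85502184e-04, -5.71954713e-04,  1.19667367e-03]), 'joint_efforts': array([-3.23800969e-04, -6.67852306e+01,  9.84895751e-01, -3.14467514e+01,
       -6.04990683e-02,  4.25809657e-02,  1.52356397e-04]), 'position': array([0.15870168, 0.60394457, 0.19915543]), 'ee_rot': array([ 2.48681820e+00,  1.91793458e+00, -1.75089869e-03]), 'force': array([-0.3559208 ,  0.03222846, -0.25815814]), 'ft_torque': array([ 0.03159029, -0.02407929,  0.02216459]), 'width': 1.0006865587479348} 0.0188
side {'camera_matrix': array([[499.66302477,   0.        , 271.79547203],
       [  0.        , 499.66302477, 206.02236732],
       [  0.        ,   0.        ,   1.        ]]), 'rvec': array([ 0.43159319, -2.70613693,  1.29528676]), 'tvec': array([0.44793751, 0.21550063, 1.47698474])}
top {'camera_matrix': array([[442.84963095,   0.        , 280.8730095 ],
       [  0.        , 442.84963095, 200.4840857 ],
       [  0.        ,   0.        ,   1.        ]]), 'rvec': array([ 2.18106725, -2.15872239,  0.07159571]), 'tvec': array([0.03220217, 0.49545722, 1.51071371])}
```

View pics/side0.png

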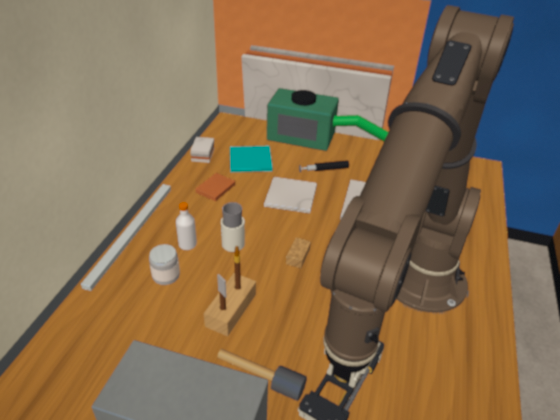

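View pics/top0.png

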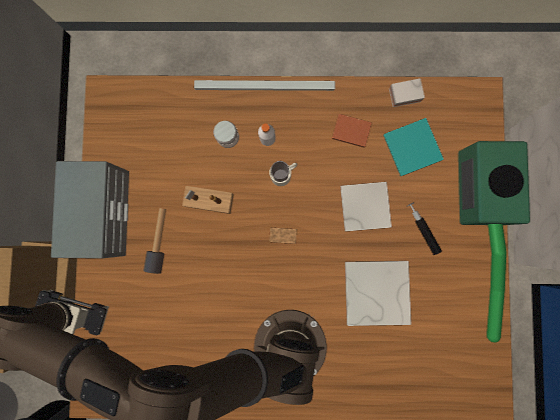

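The side view shows the mug and beaker at about (232,228), the rack at (231,303), the burnisher at (238,268) and the scraper at (221,293). In the top view, the slab candidates are turquoise (413,146), white (366,206) and a larger white one (378,293). The smaller white one at (366,206) fits the description. I'll confirm that in enlarged crops.

```bash
cat > h.py <<'E'
import numpy as np, cv2
from cell import arm
def cam(n):
    p=arm.camera_params(n); return np.array(p["camera_matrix"]),np.array(p["rvec"],float),np.array(p["tvec"],float)
def proj(n,P):
    K,r,t=cam(n); return cv2.projectPoints(np.array(P,float).reshape(-1,3),r,t,K,None)[0].reshape(-1,2)
def tri(s,t):
    Ps=[]
    for n in("side","top"):
        K,r,tt=cam(n); Ps.append(K@np.c_[cv2.Rodrigues(r)[0],tt])
    X=cv2.triangulatePoints(Ps[0],Ps[1],np.array(s,float).reshape(2,1),np.array(t,float).reshape(2,1)).ravel(); X=X[:3]/X[3]
    return X, np.linalg.norm(proj("side",X)[0]-s), np.linalg.norm(proj("top",X)[0]-t)
def plane(n,uv,z):
    K,r,t=cam(n);R=cv2.Rodrigues(r)[0]; c=-R.T@t; d=R.T@np.linalg.inv(K)@np.array([uv[0],uv[1],1.]); return c+d*(z-c[2])/d[2]
def crop(src,dst,x,y,w,h,s):
    im=cv2.imread(src) if isinstance(src,str) else src
    c=cv2.resize(im[y:y+h,x:x+w],None,fx=s,fy=s,interpolation=cv2.INTER_CUBIC)
    # ticks every 10 px
    for u in range((x+9)//10*10,x+w,10):
        cv2.line(c,((u-x)*s,0),((u-x)*s,6),(0,0,255),1); 
        if u%20==0: cv2.putText(c,str(u),((u-x)*s,16),0,.4,(0,0,255),1)
    for v in range((y+9)//10*10,y+h,10):
        cv2.line(c,(0,(v-y)*s),(6,(v-y)*s),(0,0,255),1); cv2.putText(c,str(v),(8,(v-y)*s+4),0,.4,(0,0,255),1)
    cv2.imwrite(dst,c)
E
python3 - <<'E'
from h import *
crop("pics/side0.png","pics/side0a.png",195,190,100,75*2//1,4)
crop("pics/side0.png","pics/side0b.png",195,235,80,100,6)
crop("pics/top0.png","pics/top0a.png",175,155,130,90,6)
crop("pics/top0.png","pics/top0b.png",330,110,120,100*2+20,3)
for n in("side","top"):
    K,r,t=cam(n);print(n,-cv2.Rodrigues(r)[0].T@t)
E
```

```text
side [0.14687878 1.10673542 1.08726068]
top [0.36687098 0.00916764 1.54728549]
```

View pics/side0a.png

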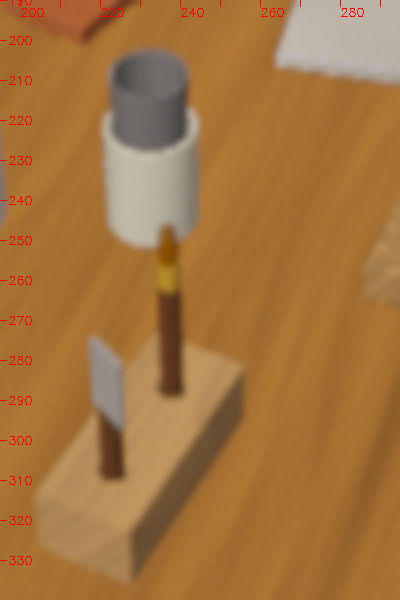

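View pics/side0b.png

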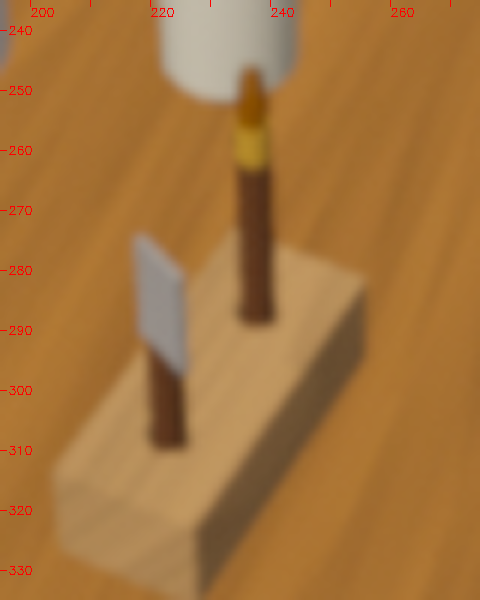

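View pics/top0a.png

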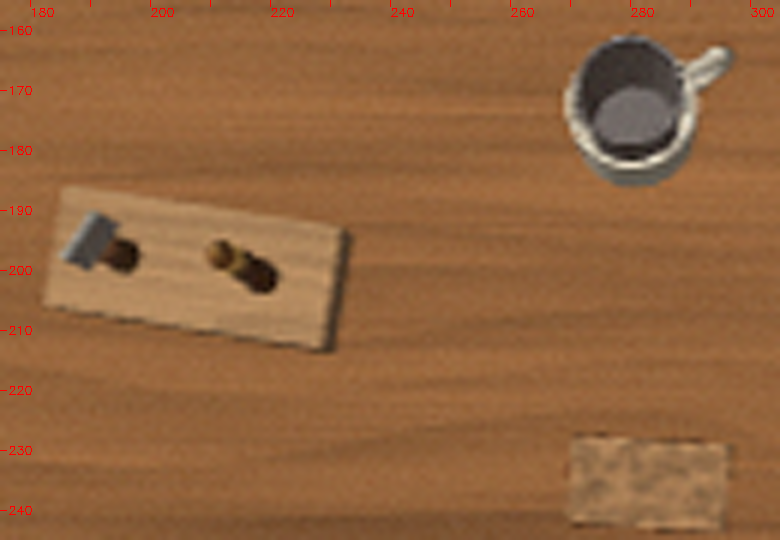

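View pics/top0b.png

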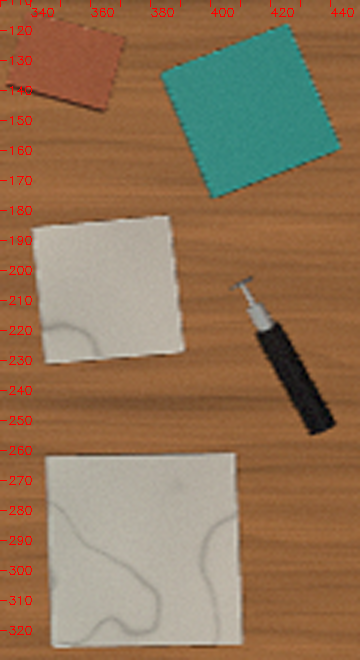

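The crops confirm the white slab at (366,206) is the smaller of the two white ones. The burnisher, with amber tip and brass ferrule, has its tip at side (235,247) and top (210,197). The scraper has the grey blade. Now I'll measure.

```bash
python3 - <<'E'
from h import *
np.set_printoptions(precision=4,suppress=True)
print("beaker rim",tri((232.5,208.8),(280.0,171.2)))
print("burn tip",tri((234.8,246.5),(209.5,197)))
print("burn tool at rack top",tri((237.5,288.),(218,201.8)))
c=[(340.7,186),(386,182),(391.3,226.7),(345.3,230.7)]
W=[plane("top",p,.015) for p in c]
print("slab",np.mean(W,0),[np.linalg.norm(W[i]-W[(i+1)%4]) for i in range(4)],W)
c=[(345.3,262),(408.3,261),(410.7,325),(347.3,325.3)]
W2=[plane("top",p,.015) for p in c]
print("other",[np.linalg.norm(W2[i]-W2[(i+1)%4]) for i in range(4)])
# rack top corners (top view)
c=[(175+62/6,155+186/6),(175+345/6,155+230/6),(175+330/6,155+350/6),(175+44/6,155+303/6)]
W3=[plane("top",p,.055) for p in c];print("rack",np.mean(W3,0),[np.linalg.norm(W3[i]-W3[(i+1)%4]) for i in range(4)],W3)
print("handle tip", plane("top",(175+728/6,155+52/6),.083))
print("sand",plane("top",(283,235.5),.035),"glue cap",plane("top",(265,128),.16),"glue",tri((184,205),(265,128)))
print("tin",plane("top",(225,131),.09))
# mallet, offcut rough
print("malletend",plane("top",(162,208),.02),"offcut",plane("top",(352,130),.02))
E
```

```text
beaker rim (array([0.5813, 0.0395, 0.1424]), np.float64(0.6344506613665551), np.float64(0.7518976459961915))
burn tip (array([0.491 , 0.2523, 0.208 ]), np.float64(0.9673967230219515), np.float64(1.0273187474890337))
burn tool at rack top (array([0.4883, 0.2509, 0.0515]), np.float64(0.6663924479975324), np.float64(0.6834712140542017))
slab [ 0.4784 -0.2565  0.015 ] [np.float64(0.15761702337235045), np.float64(0.1556504940638783), np.float64(0.15864999202257457), np.float64(0.15559425555346984)] [array([ 0.5481, -0.1699,  0.015 ]), array([ 0.5635, -0.3268,  0.015 ]), array([ 0.4087, -0.3436,  0.015 ]), array([ 0.3933, -0.1857,  0.015 ])]
other [np.float64(0.21478593503804616), np.float64(0.21434944067848172), np.float64(0.2135112645746694), np.float64(0.2124926692129769)]
rack [0.4932 0.2857 0.055 ] [np.float64(0.16312633128912543), np.float64(0.06838420555795816), np.float64(0.16449389281383614), np.float64(0.0671537016771314)] [array([0.5386, 0.3625, 0.055 ]), array([0.515 , 0.2011, 0.055 ]), array([0.447 , 0.2082, 0.055 ]), array([0.472 , 0.3708, 0.055 ])]
handle tip [ 0.6138 -0.0141  0.083 ]
sand [0.3744 0.0285 0.035 ] glue cap [0.715  0.0879 0.16  ] glue (array([0.7159, 0.0882, 0.1587]), np.float64(0.16926220478088336), np.float64(0.19861139152437912))
tin [0.7214 0.2261 0.09  ]
malletend [0.4651 0.4499 0.02  ] offcut [ 0.745  -0.2088  0.02  ]
```

```bash
cat >> h.py <<'E'
def circ(c,r,z,n=60):
    a=np.linspace(0,2*np.pi,n); return np.c_[c[0]+r*np.cos(a),c[1]+r*np.sin(a),np.full(n,z)]
def overlay(src,n,curves,dst,x,y,w,h,s):
    im=cv2.imread(src) if isinstance(src,str) else src
    c=cv2.resize(im[y:y+h,x:x+w],None,fx=s,fy=s,interpolation=cv2.INTER_CUBIC)
    for P,col in curves:
        q=(proj(n,P)+.5-[x,y])*s
        cv2.polylines(c,[q.astype(np.int32).reshape(-1,1,2)],False,col,1)
    cv2.imwrite(dst,c); return c
E
python3 - <<'E'
from h import *
m=(.5815,.0400)
h=np.array([np.cos(np.radians(-58)),np.sin(np.radians(-58))])
cv=[(circ(m,.036,.095),(0,0,255)),(circ(m,.036,0),(0,0,255)),(circ(m,.030,.145),(0,255,0)),
 ([[*m,.083],[m[0]+.068*h[0],m[1]+.068*h[1],.083]],(255,0,0))]
a=overlay("pics/top0.png","top",cv,"pics/o1.png",255,150,60,50,7)
b=overlay("pics/side0.png","side",cv,"pics/o2.png",205,190,55,70,6)
H=max(a.shape[0],b.shape[0]); o=np.zeros((H,a.shape[1]+b.shape[1],3),np.uint8);o[:a.shape[0],:a.shape[1]]=a;o[:b.shape[0],a.shape[1]:]=b;cv2.imwrite("pics/o3.png",o)
E
```

```text
(no output)
```

View pics/o3.png

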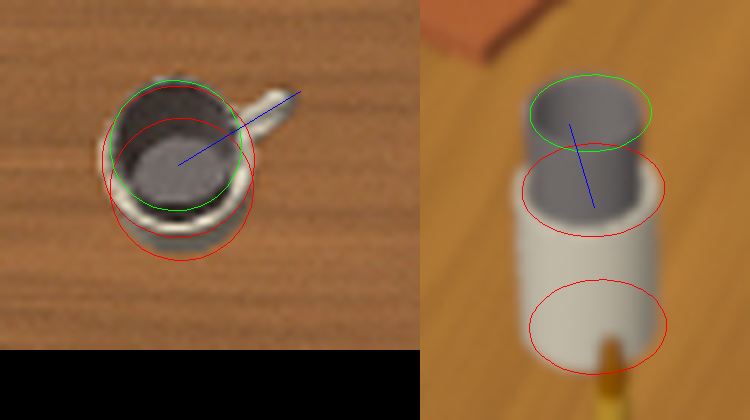

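Measured heights match the text: beaker rim 142 mm (145 expected) and burnisher tip 208 mm (210 expected). The slab edge is 157 mm (160 nominal), and the other white slab is 214 mm. Next I'll work out the approach above the beaker.

```bash
cat >> h.py <<'E'
from scipy.spatial.transform import Rotation as Ro
np.set_printoptions(precision=4,suppress=True)
def rot(yaw,lean=0,d=(1,0)):
    """tool down, jaw x at yaw deg; then leaned so that the back of the tool moves toward horizontal d by lean deg"""
    x=np.array([np.cos(np.radians(yaw)),np.sin(np.radians(yaw)),0]);z=np.array([0,0,-1.]);y=np.cross(z,x)
    R=Ro.from_matrix(np.c_[x,y,z]); d=np.array([*d,0.])/np.linalg.norm(d)
    return Ro.from_rotvec(np.cross([0,0,1],d)*np.radians(lean))*R
HZ=arm.hold_point_z
def goal(gp,R):
    "gp: wanted grasp point"
    s=arm.observe(); R0=Ro.from_rotvec(s["ee_rot"]); tcp=np.array(gp)+R.apply([0,0,HZ])
    dp=R0.inv().apply(tcp-s["position"]); rv=(R0.inv()*R).as_rotvec()
    print("tcp",tcp,"dp",dp.round(4),"rot",rv.round(4),"rows",np.linalg.norm(dp)/.0625,np.degrees(np.linalg.norm(rv))/10.7)
def st():
    s=arm.observe(); R=Ro.from_rotvec(s["ee_rot"]); print("t",round(s["clock"],2),"tcp",s["position"],"grasp",s["position"]-R.apply([0,0,HZ]),"yaw",np.degrees(np.arctan2(*R.apply([1,0,0])[1::-1])),"z",R.apply([0,0,1]),"F",s["force"],"w",s["width"],"q",s["joints"])
E
python3 - <<'E'
from h import *
st(); goal((.582,.040,.30),rot(4)); goal((.35,.35,.34),rot(40))
E
```

```text
t 0.1 tcp [0.1586 0.604  0.1992] grasp [0.1586 0.604  0.218 ] yaw 75.28382754499555 z [-0.0003 -0.0014 -1.    ] F [ 0.4022 -0.6247 -0.4595] w 0.9998975608300517 q [-1.4166  0.4351  0.025   1.574  -0.0116  1.134  -0.0751]
tcp [0.582  0.04   0.2812] dp [-0.4381  0.5528 -0.0813] rot [0.0009 0.0011 1.2441] rows 11.35974744676353 6.662043891392276
tcp [0.35   0.35   0.3212] dp [-0.1972  0.2496 -0.1217] rot [0.0005 0.0013 0.6158] rows 5.449973336420008 3.2975623879740836
```

```bash
python3 -m pendant '[{"dp":[0,0,-0.06],"rotation":[0,0,0],"fingers":-1},{"dp":[-0.04,0.05,-0.11],"rotation":[0,0,0.12],"fingers":-1},{"dp":[-0.08,0.10,-0.122],"rotation":[0,0,0.25],"fingers":-1},{"dp":[-0.12,0.15,-0.122],"rotation":[0,0,0.37],"fingers":-1},{"dp":[-0.16,0.20,-0.122],"rotation":[0,0,0.5],"fingers":-1},{"dp":[-0.197,0.25,-0.122],"rotation":[0,0,0.62],"fingers":-1},{"dp":[-0.235,0.295,-0.115],"rotation":[0,0,0.74],"fingers":-1},{"dp":[-0.272,0.34,-0.11],"rotation":[0,0,0.85],"fingers":-1},{"dp":[-0.31,0.39,-0.10],"rotation":[0,0,0.95],"fingers":-1},{"dp":[-0.35,0.44,-0.095],"rotation":[0,0,1.05],"fingers":-1},{"dp":[-0.385,0.485,-0.09],"rotation":[0,0,1.15],"fingers":-1},{"dp":[-0.415,0.525,-0.085],"rotation":[0,0,1.22],"fingers":-1},{"dp":[-0.438,0.553,-0.081],"rotation":[0,0,1.244],"fingers":-1},{"dp":[-0.438,0.553,-0.081],"rotation":[0,0,1.244],"fingers":-1},{"dp":[-0.438,0.553,-0.081],"rotation":[0,0,1.244],"fingers":-1}]'
python3 - <<'E'
from h import *
st()
a=arm.get_image("side"); cv2.imwrite("pics/s1.png",a)
crop(a,"pics/s1c.png",180,150,130,110,6)
goal((.582,.040,.122),rot(4))
E
```

```text
clock: 1.98
position: [0.5818, 0.0409, 0.2805]
ee_rot: [3.139, 0.111, -0.002]
force: [-0.8, 0.4, 0.7]
width: 1.001
t 1.98 tcp [0.5818 0.0409 0.2805] grasp [0.5818 0.0409 0.2993] yaw 4.052914388162941 z [-0.0013 -0.001  -1.    ] F [-0.8006  0.4166  0.6654] w 1.0007828524064013 q [-0.5927  0.3361  0.5978  1.5888 -0.1941  1.2783  0.1062]
tcp [0.582  0.04   0.1032] dp [0.0003 0.0014 0.1775] rot [0.0006 0.001  0.0021] rows 2.840809360281678 0.012587445559148707
```

View pics/s1c.png

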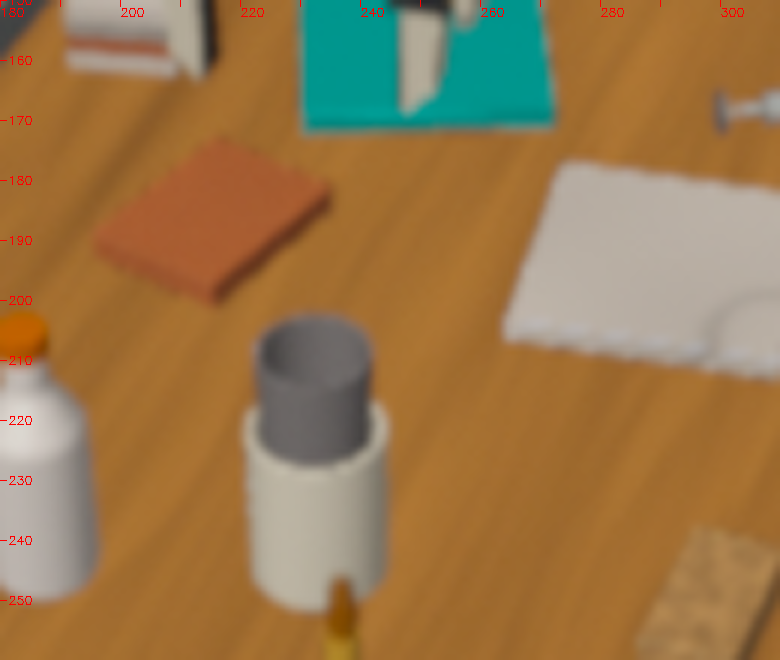

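The fingers straddle the beaker, whose rim centre is at side (232,208). I'm moving down with a 2 mm x correction.

```bash
python3 -m pendant '[{"dp":[0.002,0.001,0.04],"rotation":[0,0,0],"fingers":-1},{"dp":[0.002,0.001,0.08],"rotation":[0,0,0],"fingers":-1},{"dp":[0.002,0.001,0.12],"rotation":[0,0,0],"fingers":-1},{"dp":[0.002,0.001,0.14],"rotation":[0,0,0],"fingers":-1},{"dp":[0.002,0.001,0.16],"rotation":[0,0,0],"fingers":-1},{"dp":[0.002,0.001,0.175],"rotation":[0,0,0],"fingers":-1},{"dp":[0.002,0.001,0.175],"rotation":[0,0,0],"fingers":-1},{"dp":[0.002,0.001,0.175],"rotation":[0,0,0],"fingers":-1}]'
python3 - <<'E'
from h import *
st()
a=arm.get_image("side"); crop(a,"pics/s2c.png",195,180,80,80,7)
b=arm.get_image("top"); crop(b,"pics/t2c.png",240,140,80,80,7)
E
```

```text
clock: 3.02
position: [0.584, 0.0408, 0.1065]
ee_rot: [3.139, 0.113, 0.0]
force: [0.5, 0.2, 0.0]
width: 0.999
t 3.02 tcp [0.584  0.0408 0.1065] grasp [0.584  0.0408 0.1253] yaw 4.140913636534533 z [ 0.     -0.0004 -1.    ] F [0.4767 0.1884 0.0239] w 0.9994849024276617 q [-0.53    0.4984  0.5274  1.8147 -0.3089  0.9109  0.2084]
```

View pics/s2c.png

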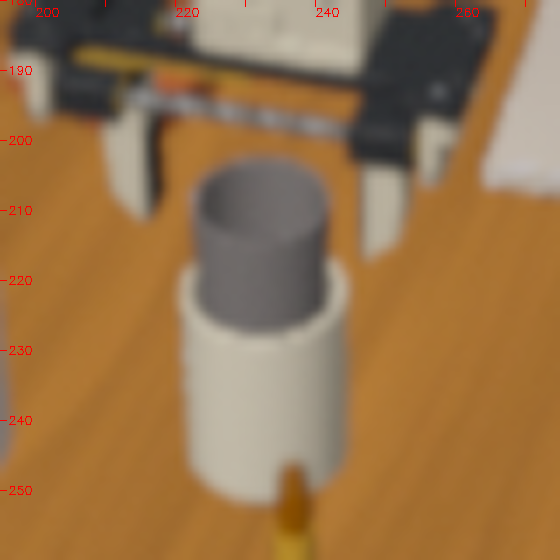

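View pics/t2c.png

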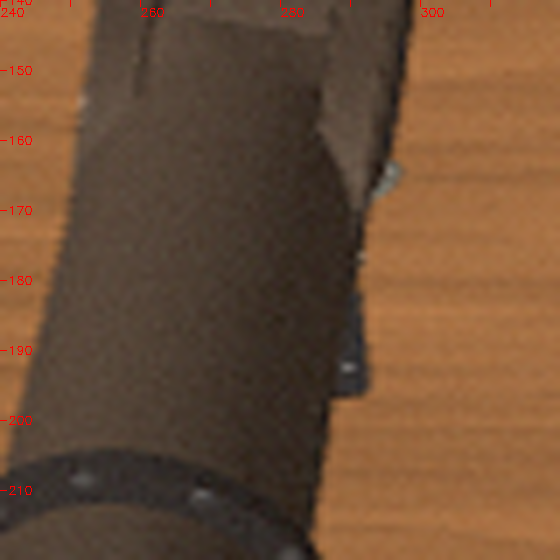

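```bash
python3 - <<'E'
from h import *
p=[(.584,.0408,.1065),(.584-.046,.0408,.1065),(.584+.046,.0408,.1065),(.584,.04,.145),(.584,.04,.095)]
print(proj("side",p),proj("top",p))
E
```

```text
[[232.455  218.152 ]
 [246.821  221.4002]
 [218.2804 214.947 ]
 [232.205  208.1215]
 [232.6512 220.8757]] [[279.6516 171.3167]
 [279.4934 185.2343]
 [279.8089 157.4725]
 [279.6579 169.5183]
 [279.9636 171.8382]]
```

The open fingertips sit about 4 px higher in the side view than the shut-finger TCP, so they probably retract when open. The columns match, so the gripper is centred. I'll go 4 mm lower and close.

```bash
python3 -m pendant '[{"dp":[0,0.001,0.004],"rotation":[0,0,0],"fingers":-1},{"dp":[0,0.001,0.004],"rotation":[0,0,0],"fingers":-0.2},{"dp":[0,0.001,0.004],"rotation":[0,0,0],"fingers":0},{"dp":[0,0.001,0.004],"rotation":[0,0,0],"fingers":0.3},{"dp":[0,0.001,0.004],"rotation":[0,0,0],"fingers":1},{"dp":[0,0.001,0.004],"rotation":[0,0,0],"fingers":1},{"dp":[0,0.001,0.004],"rotation":[0,0,0],"fingers":1},{"dp":[0,0.001,0.004],"rotation":[0,0,0],"fingers":1}]' 15
python3 - <<'E'
from h import *
st()
a=arm.get_image("side"); crop(a,"pics/s3c.png",195,180,80,80,7)
E
```

```text
clock: 4.12
position: [0.5844, 0.0396, 0.1027]
ee_rot: [3.139, 0.113, 0.001]
force: [-0.0, 0.1, -1.0]
width: 0.636
t 4.12 tcp [0.5844 0.0396 0.1027] grasp [0.5844 0.0396 0.1215] yaw 4.123578241079528 z [ 0.0007 -0.0003 -1.    ] F [-0.0323  0.0536 -0.988 ] w 0.6359329476614405 q [-0.5259  0.503   0.525   1.8183 -0.3124  0.9025  0.2131]
```

View pics/s3c.png

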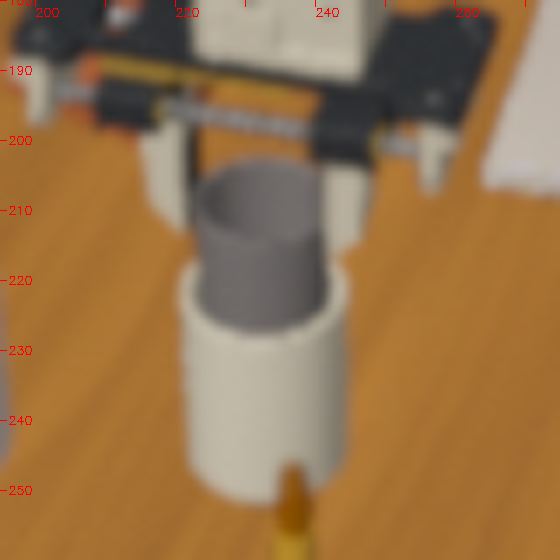

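The width reads 58.5 mm, which matches the beaker's diameter at that height (58.7 mm). Lifting straight up.

```bash
python3 -m pendant '[{"dp":[0,0,-0.005],"rotation":[0,0,0],"fingers":1},{"dp":[0,0,-0.015],"rotation":[0,0,0],"fingers":1},{"dp":[0,0,-0.03],"rotation":[0,0,0],"fingers":1},{"dp":[0,0,-0.05],"rotation":[0,0,0],"fingers":1},{"dp":[0,0,-0.07],"rotation":[0,0,0],"fingers":1},{"dp":[0,0,-0.09],"rotation":[0,0,0],"fingers":1},{"dp":[0,0,-0.11],"rotation":[0,0,0],"fingers":1},{"dp":[0,0,-0.13],"rotation":[0,0,0],"fingers":1},{"dp":[0,0,-0.135],"rotation":[0,0,0],"fingers":1},{"dp":[0,0,-0.135],"rotation":[0,0,0],"fingers":1}]'
python3 - <<'E'
from h import *
st()
a=arm.get_image("side"); cv2.imwrite("pics/s4.png",a); crop(a,"pics/s4c.png",180,130,100,130,4)
goal((.478,-.2565,.26),rot(-25))
E
```

```text
clock: 5.42
position: [0.5843, 0.0397, 0.2379]
ee_rot: [3.139, 0.113, 0.002]
force: [-0.0, -0.4, 0.2]
width: 0.635
t 5.42 tcp [0.5843 0.0397 0.2379] grasp [0.5843 0.0397 0.2567] yaw 4.127143613219257 z [ 0.0011 -0.0001 -1.    ] F [-0.0017 -0.4225  0.2362] w 0.6350327933659174 q [-0.581   0.3682  0.5889  1.6535 -0.2174  1.1849  0.1311]
tcp [ 0.478  -0.2565  0.2412] dp [-0.127   0.2878 -0.0038] rot [ 0.0002 -0.0002  0.5083] rows 5.033321476476737 2.7219981063783063
```

View pics/s4c.png

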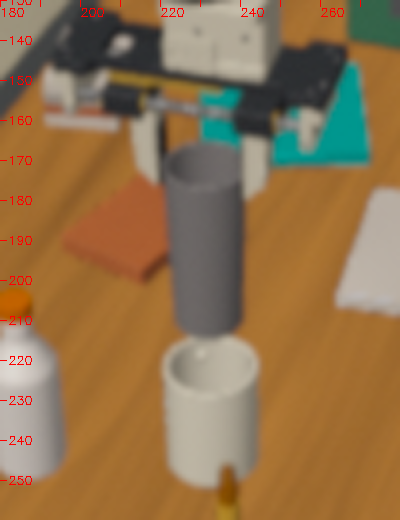

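The beaker is clear of the mug and upright, with its bottom at side (231,213). The mug hasn't moved. Carrying it to the slab.

```bash
python3 -m pendant '[{"dp":[-0.008,0.018,-0.002],"rotation":[0,0,0.04],"fingers":1},{"dp":[-0.025,0.055,-0.003],"rotation":[0,0,0.1],"fingers":1},{"dp":[-0.045,0.10,-0.004],"rotation":[0,0,0.18],"fingers":1},{"dp":[-0.065,0.147,-0.004],"rotation":[0,0,0.26],"fingers":1},{"dp":[-0.085,0.193,-0.004],"rotation":[0,0,0.34],"fingers":1},{"dp":[-0.103,0.233,-0.004],"rotation":[0,0,0.42],"fingers":1},{"dp":[-0.118,0.266,-0.004],"rotation":[0,0,0.48],"fingers":1},{"dp":[-0.125,0.283,-0.004],"rotation":[0,0,0.508],"fingers":1},{"dp":[-0.127,0.288,-0.004],"rotation":[0,0,0.508],"fingers":1},{"dp":[-0.127,0.288,-0.004],"rotation":[0,0,0.508],"fingers":1},{"dp":[-0.127,0.288,-0.004],"rotation":[0,0,0.508],"fingers":1}]'
python3 - <<'E'
from h import *
st(); goal((.478,-.2565,.1325),rot(-25))
E
```

```text
clock: 6.85
position: [0.4786, -0.2554, 0.2412]
ee_rot: [-3.068, 0.676, 0.0]
force: [-0.0, -0.7, -0.0]
width: 0.638
t 6.85 tcp [ 0.4786 -0.2554  0.2412] grasp [ 0.4786 -0.2554  0.26  ] yaw -24.8398512436715 z [-0.0001  0.0003 -1.    ] F [-0.0127 -0.6656 -0.0197] w 0.6384911011031615 q [-0.209   0.316   0.7989  1.7597 -0.2446  1.1689  0.2283]
tcp [ 0.478  -0.2565  0.1137] dp [-0.0001  0.0013  0.1275] rot [-0.0002  0.0002  0.0028] rows 2.0400048092821317 0.015054282210919557
```

```bash
python3 -m pendant '[{"dp":[0,0.001,0.02],"rotation":[0,0,0],"fingers":1},{"dp":[0,0.001,0.05],"rotation":[0,0,0],"fingers":1},{"dp":[0,0.001,0.08],"rotation":[0,0,0],"fingers":1},{"dp":[0,0.001,0.1],"rotation":[0,0,0],"fingers":1},{"dp":[0,0.001,0.112],"rotation":[0,0,0],"fingers":1},{"dp":[0,0.001,0.118],"rotation":[0,0,0],"fingers":1},{"dp":[0,0.001,0.122],"rotation":[0,0,0],"fingers":1},{"dp":[0,0.001,0.124],"rotation":[0,0,0],"fingers":1},{"dp":[0,0.001,0.124],"rotation":[0,0,0],"fingers":1}]'
python3 - <<'E'
from h import *
st()
a=arm.get_image("side"); cv2.imwrite("pics/s5.png",a); crop(a,"pics/s5c.png",240,120,100,100,6)
c=np.array((.478,-.2565))
overlay(a,"side",[(circ(c,.026,.015),(0,0,255)),(circ(c,.030,.155),(0,255,0)),(circ(c,.0005,0.015),(255,0,0))],"pics/s5o.png",240,120,100,100,6)
E
```

```text
clock: 7.98
position: [0.4784, -0.2563, 0.1175]
ee_rot: [-3.068, 0.676, -0.001]
force: [-0.0, 0.2, -0.4]
width: 0.639
t 7.97 tcp [ 0.4784 -0.2563  0.1175] grasp [ 0.4784 -0.2563  0.1363] yaw -24.837416524150342 z [ 0.0004  0.0002 -1.    ] F [-0.0461  0.1662 -0.4446] w 0.6388965252464182 q [-0.1255  0.4539  0.7198  1.9179 -0.3762  0.9073  0.347 ]
```

View pics/s5o.png

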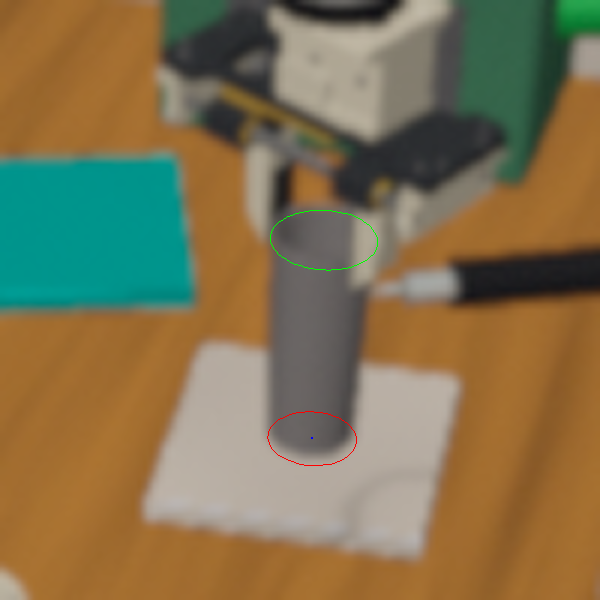

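The beaker is over the slab centre and a few millimetres above it. I'll lower it gently until it touches.

```bash
python3 -m pendant '[{"dp":[0,0,0.001],"rotation":[0,0,0],"fingers":1},{"dp":[0,0,0.002],"rotation":[0,0,0],"fingers":1},{"dp":[0,0,0.003],"rotation":[0,0,0],"fingers":1},{"dp":[0,0,0.004],"rotation":[0,0,0],"fingers":1},{"dp":[0,0,0.004],"rotation":[0,0,0],"fingers":1}]'
python3 -m pendant '[{"dp":[0,0,0.001],"rotation":[0,0,0],"fingers":1},{"dp":[0,0,0.0015],"rotation":[0,0,0],"fingers":1},{"dp":[0,0,0.0015],"rotation":[0,0,0],"fingers":1}]'
```

```text
clock: 8.65
position: [0.4783, -0.2563, 0.1134]
ee_rot: [-3.068, 0.676, -0.0]
force: [0.4, 0.5, -1.0]
width: 0.641
clock: 9.02
position: [0.4787, -0.2564, 0.1125]
ee_rot: [-3.068, 0.676, -0.002]
force: [-1.4, 1.0, 6.1]
width: 0.639
```

Contact reads +6 N. Releasing slowly, then retreating upward.

```bash
python3 -m pendant '[{"dp":[0,0,0],"rotation":[0,0,0],"fingers":1},{"dp":[0,0,0],"rotation":[0,0,0],"fingers":-0.3},{"dp":[0,0,0],"rotation":[0,0,0],"fingers":-0.5},{"dp":[0,0,0],"rotation":[0,0,0],"fingers":-0.8},{"dp":[0,0,0],"rotation":[0,0,0],"fingers":-1},{"dp":[0,0,0],"rotation":[0,0,0],"fingers":-1},{"dp":[0,0,-0.02],"rotation":[0,0,0],"fingers":-1},{"dp":[0,0,-0.05],"rotation":[0,0,0],"fingers":-1},{"dp":[0,0,-0.1],"rotation":[0,0,0],"fingers":-1},{"dp":[0,0,-0.15],"rotation":[0,0,0],"fingers":-1},{"dp":[0,0,-0.2],"rotation":[0,0,0],"fingers":-1},{"dp":[0,0,-0.2],"rotation":[0,0,0],"fingers":-1}]'
python3 - <<'E'
from h import *
st()
a=arm.get_image("side"); cv2.imwrite("pics/s6.png",a)
goal((.489,.2515,.30),rot(0)); goal((.489,.2515,.30),rot(20))
E
```

```text
clock: 10.52
position: [0.4799, -0.2579, 0.3161]
ee_rot: [3.068, -0.676, 0.012]
force: [0.5, 0.5, 0.1]
width: 1.003
t 10.53 tcp [ 0.4799 -0.2579  0.3161] grasp [ 0.4798 -0.2579  0.3349] yaw -24.853416928507926 z [ 0.0074 -0.0018 -1.    ] F [0.5155 0.4765 0.1432] w 1.0025571858686375 q [-0.2393  0.2603  0.8306  1.6354 -0.1998  1.3258  0.1881]
tcp [0.489  0.2515 0.2812] dp [-0.2048 -0.4656  0.0325] rot [-0.0005 -0.0044 -0.4334] rows 8.154416239207883 2.321105683511987
tcp [0.489  0.2515 0.2812] dp [-0.2048 -0.4656  0.0325] rot [ 0.0003 -0.0045 -0.7825] rows 8.154416239207883 4.19021078392172
```

View pics/s6.png

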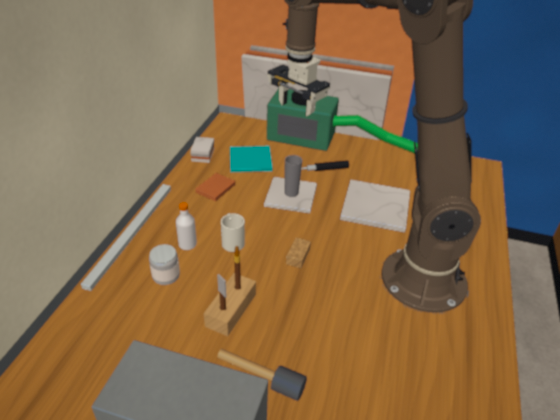

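The beaker stands upright on the slab at (292,178). Next I'll move over the burnisher, taking a clear top view of the mug first.

```bash
python3 - <<'E'
from h import *
b=arm.get_image("top"); cv2.imwrite("pics/t6.png",b); 
m=(.583,.0405)
h=np.array([np.cos(np.radians(-58)),np.sin(np.radians(-58))])
cv=[(circ(m,.036,.095),(0,0,255)),(circ(m,.032,.095),(0,0,255)),([[*m,.083],[m[0]+.068*h[0],m[1]+.068*h[1],.083]],(255,0,0)),(circ((.489,.2515),.008,.055),(0,0,255)),(circ((.489,.2515),.001,.21),(0,255,0))]
a=overlay(b,"top",cv,"pics/t6o.png",180,150,130,60,6)
s=cv2.imread("pics/s6.png")
overlay(s,"side",cv,"pics/s6o.png",190,190,80,120,5)
E
```

```text
(no output)
```

View pics/t6o.png

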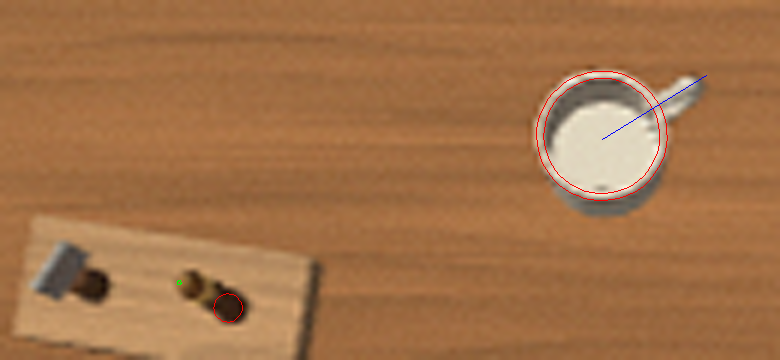

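View pics/s6o.png

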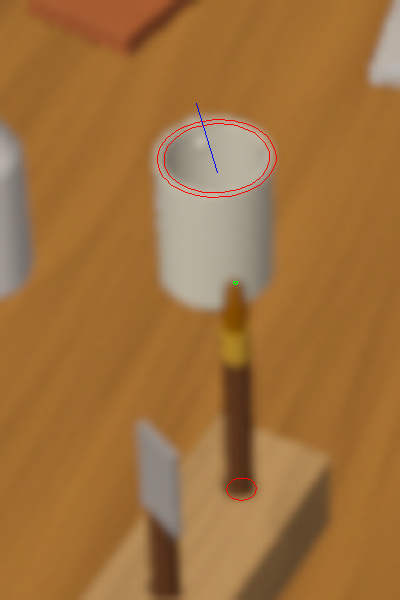

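```bash
python3 -m pendant '[{"dp":[-0.01,-0.02,0],"rotation":[0,0,-0.03],"fingers":-1},{"dp":[-0.03,-0.06,0.005],"rotation":[0,0,-0.08],"fingers":-1},{"dp":[-0.05,-0.115,0.01],"rotation":[0,0,-0.13],"fingers":-1},{"dp":[-0.075,-0.17,0.015],"rotation":[0,0,-0.18],"fingers":-1},{"dp":[-0.1,-0.225,0.02],"rotation":[0,0,-0.23],"fingers":-1},{"dp":[-0.125,-0.28,0.02],"rotation":[0,0,-0.28],"fingers":-1},{"dp":[-0.15,-0.335,0.02],"rotation":[0,0,-0.33],"fingers":-1},{"dp":[-0.17,-0.39,0.02],"rotation":[0,0,-0.38],"fingers":-1},{"dp":[-0.19,-0.435,0.02],"rotation":[0,0,-0.42],"fingers":-1},{"dp":[-0.205,-0.466,0.02],"rotation":[0,-0.004,-0.433],"fingers":-1},{"dp":[-0.205,-0.466,0.02],"rotation":[0,-0.004,-0.433],"fingers":-1},{"dp":[-0.205,-0.466,0.02],"rotation":[0,-0.004,-0.433],"fingers":-1}]'
python3 - <<'E'
from h import *
st()
E
```

```text
clock: 12.12
position: [0.4883, 0.2512, 0.2921]
ee_rot: [3.141, -0.004, -0.005]
force: [-0.3, -0.7, 0.1]
width: 0.998
t 12.12 tcp [0.4883 0.2512 0.2921] grasp [0.4883 0.2512 0.3109] yaw -0.1315858982106885 z [-0.0029 -0.0001 -1.    ] F [-0.3378 -0.7297  0.1491] w 0.9982010554458699 q [-0.938   0.2531  0.4737  1.6421 -0.1209  1.2779 -0.4443]
```

The model overlays agree with both views: mug (0.583,0.040), and the burnisher base and tip within about 1 px. Moving down around the burnisher's ferrule.

```bash
python3 -m pendant '[{"dp":[0.001,0,0.03],"rotation":[0,-0.003,0],"fingers":-1},{"dp":[0.001,0,0.065],"rotation":[0,-0.003,0],"fingers":-1},{"dp":[0.001,0,0.095],"rotation":[0,-0.003,0],"fingers":-1},{"dp":[0.001,0,0.115],"rotation":[0,-0.003,0],"fingers":-1},{"dp":[0.001,0,0.13],"rotation":[0,-0.003,0],"fingers":-1},{"dp":[0.001,0,0.138],"rotation":[0,-0.003,0],"fingers":-1},{"dp":[0.001,0,0.141],"rotation":[0,-0.003,0],"fingers":-1},{"dp":[0.001,0,0.141],"rotation":[0,-0.003,0],"fingers":-1}]'
python3 - <<'E'
from h import *
st()
a=arm.get_image("side"); crop(a,"pics/s7c.png",190,200,110,120,5)
p=[(.489,.2515,.15),(.489,.2515,.21)];print(proj("side",p))
E
```

```text
clock: 13.12
position: [0.4892, 0.2512, 0.1514]
ee_rot: [-3.141, 0.004, 0.008]
force: [-0.8, -0.5, -1.5]
width: 0.997
t 13.12 tcp [0.4892 0.2512 0.1514] grasp [0.4893 0.2511 0.1702] yaw -0.1470741750510406 z [-0.0053  0.0002 -1.    ] F [-0.8045 -0.4607 -1.5215] w 0.9965105952457506 q [-0.8959  0.3775  0.4388  1.8432 -0.1946  0.9674 -0.375 ]
[[237.0848 262.7505]
 [236.5889 246.0417]]
```

View pics/s7c.png

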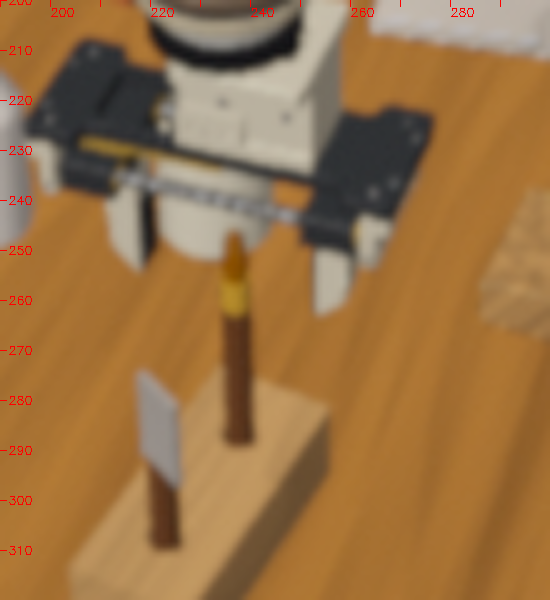

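The fingers straddle the ferrule at (237,256), with the inner faces centred on about column 237. Closing.

```bash
python3 -m pendant '[{"dp":[0,0,0],"rotation":[0,0.005,0],"fingers":0},{"dp":[0,0,0],"rotation":[0,0.005,0],"fingers":0.4},{"dp":[0,0,0],"rotation":[0,0.005,0],"fingers":0.6},{"dp":[0,0,0],"rotation":[0,0.005,0],"fingers":1},{"dp":[0,0,0],"rotation":[0,0.005,0],"fingers":1},{"dp":[0,0,0],"rotation":[0,0.005,0],"fingers":1},{"dp":[0,0,0],"rotation":[0,0.005,0],"fingers":1},{"dp":[0,0,0],"rotation":[0,0.005,0],"fingers":1}]' 25
python3 - <<'E'
from h import *
st()
a=arm.get_image("side"); crop(a,"pics/s8c.png",190,200,110,120,5)
E
```

```text
clock: 14.18
position: [0.4892, 0.2512, 0.1516]
ee_rot: [-3.141, 0.004, 0.0]
force: [-0.3, -0.0, 0.3]
width: 0.181
t 14.18 tcp [0.4892 0.2512 0.1516] grasp [0.4892 0.2512 0.1704] yaw -0.13983290818027794 z [-0.0001  0.0003 -1.    ] F [-0.3208 -0.0022  0.2884] w 0.18059020254571606 q [-0.8993  0.3745  0.4397  1.8473 -0.1915  0.9612 -0.3786]
```

View pics/s8c.png

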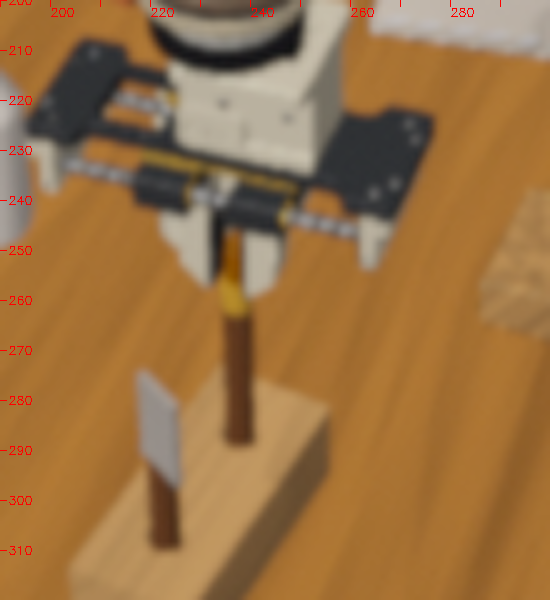

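The width reads 16.6 mm, which fits the 16 mm ferrule. Lifting vertically out of the hole.

```bash
python3 -m pendant '[{"dp":[0,0,-0.004],"rotation":[0,0,0],"fingers":1},{"dp":[0,0,-0.012],"rotation":[0,0,0],"fingers":1},{"dp":[0,0,-0.025],"rotation":[0,0,0],"fingers":1},{"dp":[0,0,-0.04],"rotation":[0,0,0],"fingers":1},{"dp":[0,0,-0.06],"rotation":[0,0,0],"fingers":1},{"dp":[0,0,-0.08],"rotation":[0,0,0],"fingers":1},{"dp":[0,0,-0.105],"rotation":[0,0,0],"fingers":1},{"dp":[0,0,-0.13],"rotation":[0,0,0],"fingers":1},{"dp":[0,0,-0.14],"rotation":[0,0,0],"fingers":1},{"dp":[0,0,-0.14],"rotation":[0,0,0],"fingers":1}]' 30
python3 - <<'E'
from h import *
st()
a=arm.get_image("side"); crop(a,"pics/s9c.png",190,170,110,120,5)
b=arm.get_image("top"); crop(b,"pics/t9c.png",170,150,130,100,5)
z=.20
print(proj("side",[(.489,.2512,arm.observe()["position"][2]+HZ-.158-.0024),(.489,.2512,arm.observe()["position"][2]+HZ+.04)]))
E
```

```text
clock: 15.48
position: [0.4895, 0.2513, 0.2922]
ee_rot: [-3.14, 0.004, -0.001]
force: [-0.1, 0.4, -1.0]
width: 0.141
t 15.47 tcp [0.4895 0.2513 0.2922] grasp [0.4895 0.2513 0.311 ] yaw -0.13885878888252093 z [ 0.0008  0.0013 -1.    ] F [-0.0736  0.4066 -0.963 ] w 0.14127759784438185 q [-0.9399  0.2524  0.4763  1.643  -0.1208  1.274  -0.4437]
[[237.1314 262.8747]
 [235.3567 202.9218]]
```

View pics/s9c.png

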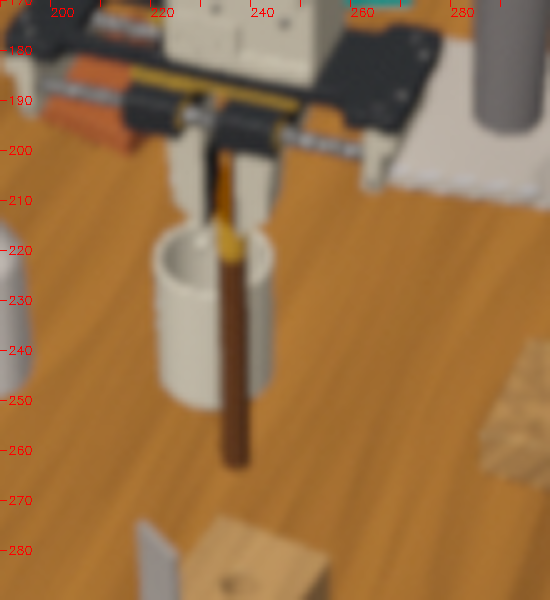

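View pics/t9c.png

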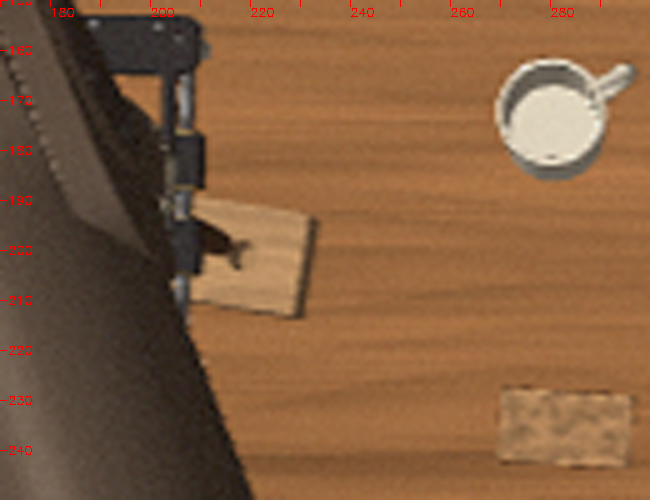

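The burnisher is out of the hole, but the width fell to 13 mm. The fingertips, at row 216, appear to reach only about mid-ferrule, so the grip may be partly on the cone. I'll check the finger geometry against the projection before going on.

```bash
python3 - <<'E'
from h import *
s=arm.observe();t=s["position"]
for dz in (0,.0188,.03,.0658,.08): print(dz,proj("side",[t+[0,0,dz],t+[0,.0095,dz],t+[.045,0.0,dz],t+[-.045,0,dz]]).round(1).tolist())
foot=t[2]-.1416
for L in (0,.145,.165,.2): print("L",L,proj("side",[(t[0],t[1],foot+L)]).round(1), proj("top",[(t[0],t[1],foot+L)]).round(1))
im=arm.get_image("side")
c=cv2.resize(im[165:275,200:280],None,fx=7,fy=7,interpolation=cv2.INTER_CUBIC)
for L in (0,.145,.165,.2,.1416):
    q=proj("side",[(t[0],t[1],foot+L)])[0]; cv2.circle(c,(int((q[0]+.5-200)*7),int((q[1]+.5-165)*7)),3,(0,0,255) if L!=.1416 else (0,255,0),-1)
cv2.imwrite("pics/s9d.png",c)
E
```

```text
0 [[236.0, 221.8], [234.6, 224.2], [218.8, 217.9], [253.5, 225.8]]
0.0188 [[235.8, 215.9], [234.4, 218.3], [218.4, 212.0], [253.5, 219.8]]
0.03 [[235.7, 212.3], [234.3, 214.7], [218.2, 208.4], [253.5, 216.3]]
0.0658 [[235.4, 200.6], [233.9, 203.0], [217.6, 196.7], [253.5, 204.5]]
0.08 [[235.2, 195.8], [233.8, 198.2], [217.3, 191.9], [253.5, 199.7]]
L 0 [[237.2 262.8]] [[212.9 198.4]]
L 0.145 [[236.  220.7]] [[204.3 193.9]]
L 0.165 [[235.8 214.4]] [[202.9 193.2]]
L 0.2 [[235.5 203. ]] [[200.4 191.9]]
```

View pics/s9d.png

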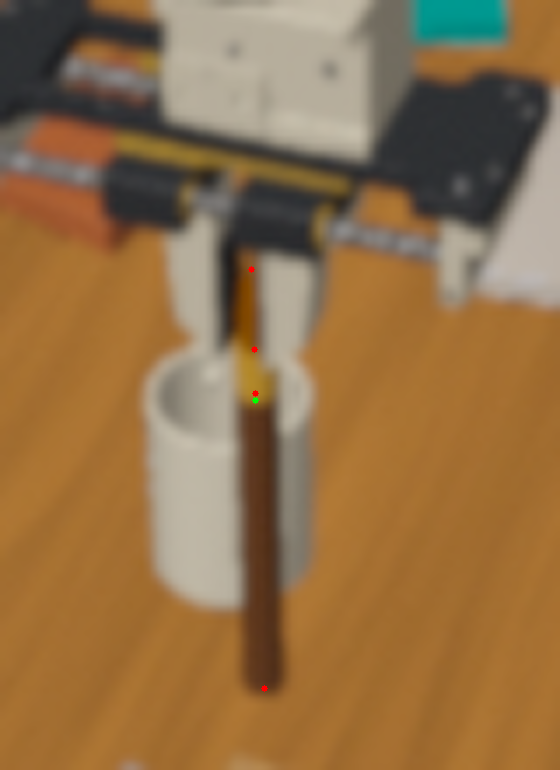

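The fingertips sit about 19 mm behind the reported TCP, so the grip is on the cone and could slip. I'll put the burnisher back in its hole and regrasp lower, checking the force as I go.

```bash
python3 -m pendant '[{"dp":[0,0,0.02],"rotation":[0,0,0],"fingers":1},{"dp":[0,0,0.045],"rotation":[0,0,0],"fingers":1},{"dp":[0,0,0.07],"rotation":[0,0,0],"fingers":1},{"dp":[0,0,0.083],"rotation":[0,0,0],"fingers":1},{"dp":[0,0,0.088],"rotation":[0,0,0],"fingers":1},{"dp":[0,0,0.092],"rotation":[0,0,0],"fingers":1},{"dp":[0,0,0.095],"rotation":[0,0,0],"fingers":1},{"dp":[0,0,0.098],"rotation":[0,0,0],"fingers":1},{"dp":[0,0,0.1],"rotation":[0,0,0],"fingers":1}]'
python3 - <<'E'
from h import *
st()
a=arm.get_image("side"); crop(a,"pics/s10c.png",200,190,80,110,6)
E
```

```text
clock: 16.75
position: [0.4886, 0.251, 0.1907]
ee_rot: [3.141, -0.004, -0.002]
force: [0.2, 0.4, -1.4]
width: 0.141
t 16.75 tcp [0.4886 0.251  0.1907] grasp [0.4887 0.251  0.2095] yaw -0.13252067876118928 z [-0.0013 -0.0003 -1.    ] F [ 0.2113  0.4215 -1.3839] w 0.14052748073597035 q [-0.9151  0.3328  0.4546  1.7987 -0.1666  1.0491 -0.4009]
```

View pics/s10c.png

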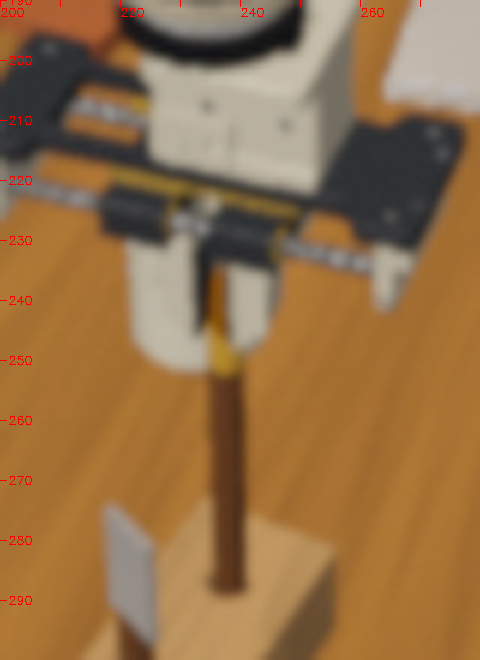

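No contact force, and the foot is at the hole's mouth at (238,289). Continuing down.

```bash
python3 -m pendant '[{"dp":[0,0,0.004],"rotation":[0,0,0],"fingers":1},{"dp":[0,0,0.007],"rotation":[0,0,0],"fingers":1},{"dp":[0,0,0.01],"rotation":[0,0,0],"fingers":1},{"dp":[0,0,0.01],"rotation":[0,0,0],"fingers":1}]'
python3 -m pendant '[{"dp":[0,0,0.006],"rotation":[0,0,0],"fingers":1},{"dp":[0,0,0.012],"rotation":[0,0,0],"fingers":1},{"dp":[0,0,0.018],"rotation":[0,0,0],"fingers":1},{"dp":[0,0,0.023],"rotation":[0,0,0],"fingers":1},{"dp":[0,0,0.026],"rotation":[0,0,0],"fingers":1},{"dp":[0,0,0.026],"rotation":[0,0,0],"fingers":1}]'
```

```text
clock: 17.3
position: [0.4883, 0.2508, 0.1801]
ee_rot: [3.141, -0.004, -0.003]
force: [0.2, -0.2, -0.9]
width: 0.143
clock: 18.05
position: [0.4882, 0.2507, 0.1539]
ee_rot: [3.14, -0.004, -0.004]
force: [0.0, -0.2, -0.5]
width: 0.146
```

```bash
python3 -m pendant '[{"dp":[0,0,0.002],"rotation":[0,0,0],"fingers":1},{"dp":[0,0,0.002],"rotation":[0,0,0],"fingers":0.4},{"dp":[0,0,0.002],"rotation":[0,0,0],"fingers":0.4},{"dp":[0,0,0.004],"rotation":[0,0.004,0],"fingers":0.4},{"dp":[0,0,0.006],"rotation":[0,0.004,0],"fingers":0.4},{"dp":[0,0,0.008],"rotation":[0,0.004,0],"fingers":0.4},{"dp":[0,0,0.008],"rotation":[0,0.004,0],"fingers":0.4}]'
python3 - <<'E'
from h import *
st()
a=arm.get_image("side"); crop(a,"pics/s11c.png",200,210,80,90,7)
E
```

```text
clock: 18.92
position: [0.4881, 0.2507, 0.1457]
ee_rot: [3.14, -0.004, 0.002]
force: [0.6, -0.6, -0.4]
width: 0.3
t 18.93 tcp [0.4881 0.2507 0.1457] grasp [0.488  0.2507 0.1645] yaw -0.1362248919130991 z [ 0.0014 -0.0013 -1.    ] F [ 0.6453 -0.6439 -0.3539] w 0.2995371238933815 q [-0.9011  0.3789  0.4395  1.858  -0.193   0.9461 -0.3779]
```

View pics/s11c.png

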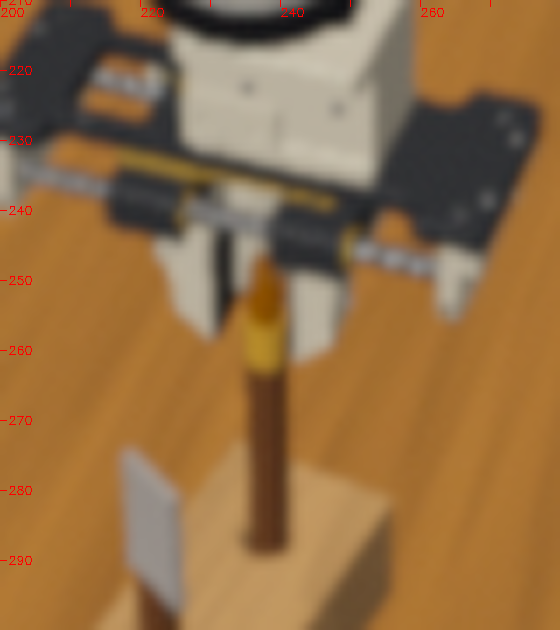

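The spindle positions in both views agree with a height offset of about 19 mm, not a sideways one, so there is room to go lower. I'll move down another 10 mm in small steps with force checks.

```bash
python3 -m pendant '[{"dp":[0.0005,0,0.002],"rotation":[0,0,0],"fingers":0.4},{"dp":[0.0005,0,0.004],"rotation":[0,0,0],"fingers":0.4},{"dp":[0.0005,0,0.005],"rotation":[0,0,0],"fingers":0.4},{"dp":[0.0005,0,0.005],"rotation":[0,0,0],"fingers":0.4}]'
python3 -m pendant '[{"dp":[0.0005,0,0.002],"rotation":[0,0,0],"fingers":0.4},{"dp":[0.0005,0,0.004],"rotation":[0,0,0],"fingers":0.4},{"dp":[0.0005,0,0.005],"rotation":[0,0,0],"fingers":0.4},{"dp":[0.0005,0,0.005],"rotation":[0,0,0],"fingers":0.4}]'
python3 - <<'E'
from h import *
st()
a=arm.get_image("side"); crop(a,"pics/s12c.png",200,210,80,90,7)
b=arm.get_image("top"); crop(b,"pics/t12c.png",170,150,80,80,7)
E
```

```text
clock: 19.48
position: [0.4886, 0.2507, 0.1407]
ee_rot: [3.14, -0.004, 0.002]
force: [-0.3, 0.4, 0.6]
width: 0.301
clock: 19.98
position: [0.489, 0.2506, 0.1356]
ee_rot: [3.14, -0.004, 0.002]
force: [-0.3, -0.5, 0.6]
width: 0.3
t 19.98 tcp [0.489  0.2506 0.1356] grasp [0.489  0.2506 0.1544] yaw -0.14309742422087793 z [ 0.0012 -0.0015 -1.    ] F [-0.289  -0.5263  0.552 ] w 0.29979683310630206 q [-0.8953  0.3923  0.4352  1.8671 -0.2008  0.9249 -0.3702]
```

View pics/s12c.png

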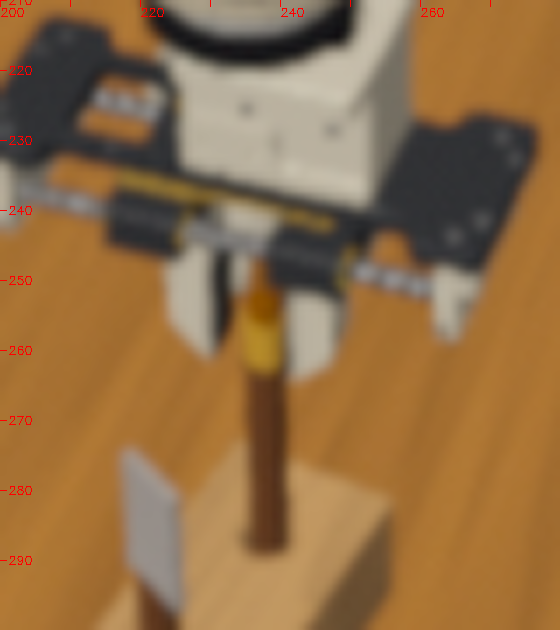

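View pics/t12c.png

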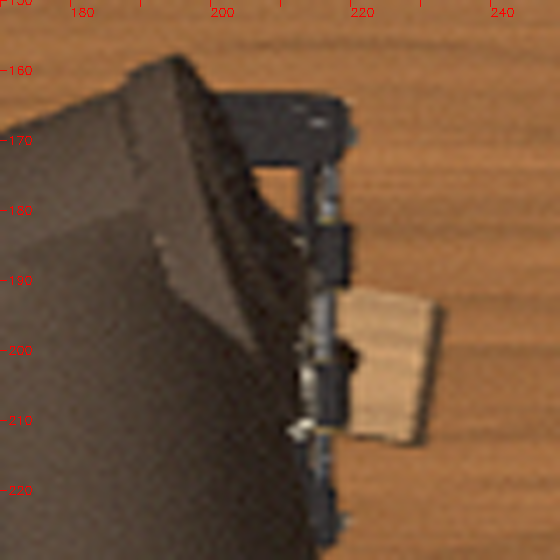

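The fingertips now reach the bottom of the ferrule, at rows 262–263, and nothing is touching. Closing.

```bash
python3 -m pendant '[{"dp":[0,0,0],"rotation":[0,0,0],"fingers":0.6},{"dp":[0,0,0],"rotation":[0,0,0],"fingers":1},{"dp":[0,0,0],"rotation":[0,0,0],"fingers":1},{"dp":[0,0,0],"rotation":[0,0,0],"fingers":1},{"dp":[0,0,0],"rotation":[0,0,0],"fingers":1}]' 30
python3 -m pendant '[{"dp":[0,0,-0.004],"rotation":[0,0,0],"fingers":1},{"dp":[0,0,-0.012],"rotation":[0,0,0],"fingers":1},{"dp":[0,0,-0.025],"rotation":[0,0,0],"fingers":1},{"dp":[0,0,-0.04],"rotation":[0,0,0],"fingers":1},{"dp":[0,0,-0.06],"rotation":[0,0,0],"fingers":1},{"dp":[0,0,-0.08],"rotation":[0,0,0],"fingers":1},{"dp":[0,0,-0.105],"rotation":[0,0,0],"fingers":1},{"dp":[0,0,-0.13],"rotation":[0,0,0],"fingers":1},{"dp":[0,0,-0.15],"rotation":[0,0,0],"fingers":1},{"dp":[0,0,-0.16],"rotation":[0,0,0],"fingers":1},{"dp":[0,0,-0.16],"rotation":[0,0,0],"fingers":1}]'
python3 - <<'E'
from h import *
st()
a=arm.get_image("side"); cv2.imwrite("pics/s13.png",a)
t=arm.observe()["position"]; foot=t[2]-.1256
c=cv2.resize(a[160:270,200:280],None,fx=6,fy=6,interpolation=cv2.INTER_CUBIC)
for L in (0,.145,.165,.2):
    q=proj("side",[(t[0],t[1],foot+L)])[0]; cv2.circle(c,(int((q[0]+.5-200)*6),int((q[1]+.5-160)*6)),2,(0,0,255),-1)
cv2.imwrite("pics/s13c.png",c)
E
```

```text
clock: 20.7
position: [0.4892, 0.2507, 0.1358]
ee_rot: [3.14, -0.004, 0.002]
force: [-0.3, -0.3, -0.0]
width: 0.161
clock: 22.08
position: [0.4891, 0.251, 0.2965]
ee_rot: [3.141, -0.004, 0.004]
force: [0.2, 0.4, -2.0]
width: 0.154
t 22.07 tcp [0.4891 0.251  0.2965] grasp [0.4891 0.251  0.3153] yaw -0.1359856190211074 z [ 0.0025 -0.0004 -1.    ] F [ 0.2188  0.4355 -1.9615] w 0.1540030658736701 q [-0.9445  0.2487  0.4793  1.6373 -0.117   1.2825 -0.447 ]
```

View pics/s13c.png

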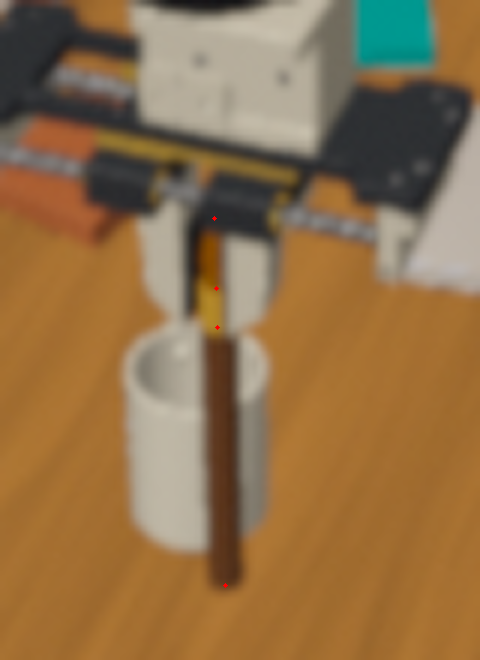

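The regrasp is on the ferrule, with the tool vertical and the foot where predicted. I'll plan the lean into the mug: the side opposite the handle is at azimuth 122°, leaning about 24°.

```bash
cat >> h.py <<'E'
MUG=np.array([.5835,.040]); DA=122.; D=np.array([np.cos(np.radians(DA)),np.sin(np.radians(DA))]); LF=.1257
def leangoal(uf,th,back,zc=.0083,mug=MUG):
    t=np.radians(th); a=np.array([*(D*np.sin(t)),np.cos(t)]); foot=np.array([*(mug+D*uf),zc])+a*back
    R=rot(DA-90,th,D); goal(foot+a*(LF+HZ),R); return foot,a
E
python3 - <<'E'
from h import *
print(leangoal(-.017,24,.15)); leangoal(-.017,24,0)
E
```

```text
tcp [0.5331 0.1207 0.2602] dp [0.0446 0.13   0.0358] rot [-0.4061  0.1164 -0.5528] rows 2.2716809721369238 3.725539855177498
(array([0.5602, 0.0773, 0.1453]), array([-0.2155,  0.3449,  0.9135]))
tcp [0.5654 0.0689 0.1231] dp [0.0768 0.1815 0.1729] rot [-0.4061  0.1164 -0.5528] rows 4.194470949280905 3.725539855177498
```

```bash
python3 -m pendant '[{"dp":[0.004,0.012,0],"rotation":[-0.04,0.01,-0.05],"fingers":1},{"dp":[0.011,0.032,0.005],"rotation":[-0.1,0.03,-0.14],"fingers":1},{"dp":[0.02,0.057,0.012],"rotation":[-0.18,0.05,-0.24],"fingers":1},{"dp":[0.028,0.082,0.02],"rotation":[-0.26,0.075,-0.35],"fingers":1},{"dp":[0.036,0.105,0.028],"rotation":[-0.33,0.095,-0.45],"fingers":1},{"dp":[0.042,0.122,0.033],"rotation":[-0.38,0.11,-0.52],"fingers":1},{"dp":[0.0446,0.13,0.036],"rotation":[-0.406,0.116,-0.553],"fingers":1},{"dp":[0.0446,0.13,0.036],"rotation":[-0.406,0.116,-0.553],"fingers":1},{"dp":[0.0446,0.13,0.036],"rotation":[-0.406,0.116,-0.553],"fingers":1},{"dp":[0.0446,0.13,0.036],"rotation":[-0.406,0.116,-0.553],"fingers":1}]'
cat > chk.py <<'E'
from h import *
import sys
n=sys.argv[1]
st(); s=arm.observe(); R=Ro.from_rotvec(s["ee_rot"]); a=-R.apply([0,0,1]); foot=s["position"]-a*LF
print("foot",foot,"u,v",(foot[:2]-MUG)@D,(foot[:2]-MUG)@np.array([-D[1],D[0]]),"lean",np.degrees(np.arccos(a[2])))
o=[]
for c,(x,y,w,h) in (("side",(190,150,100,110)),("top",(220,130,100,80))):
    im=arm.get_image(c); cv2.imwrite(f"pics/{c}_{n}.png",im)
    cv=[(circ(MUG,.036,.095),(0,0,255)),(np.array([foot,foot+a*.145]),(0,255,0)),([foot-a*.15,foot],(255,0,0))]
    o.append(overlay(im,c,cv,f"pics/{c}_{n}o.png",x,y,w,h,4)); o.append(cv2.resize(im[y:y+h,x:x+w],None,fx=4,fy=4,interpolation=cv2.INTER_CUBIC))
H=max(q.shape[0] for q in o[:2]); 
top=np.hstack(o[:2]); cv2.imwrite(f"pics/{n}_side.png",top); cv2.imwrite(f"pics/{n}_top.png",np.hstack(o[2:]))
E
python3 chk.py a1
```

```text
clock: 23.38
position: [0.5334, 0.1211, 0.2602]
ee_rot: [2.629, 0.753, 0.161]
force: [-0.2, 0.3, -0.9]
width: 0.159
t 23.38 tcp [0.5334 0.1211 0.2602] grasp [0.5293 0.1275 0.2774] yaw 31.979311318495633 z [ 0.2155 -0.3442 -0.9138] F [-0.1881  0.3439 -0.9022] w 0.1592641286268286 q [-0.9907  0.2395  0.4542  1.8244  0.3499  1.1212 -0.1465]
foot [0.5605 0.0778 0.1453] u,v 0.04426702168578786 -0.0005113064249747233 lean 23.958492443005166
```

View pics/a1_side.png

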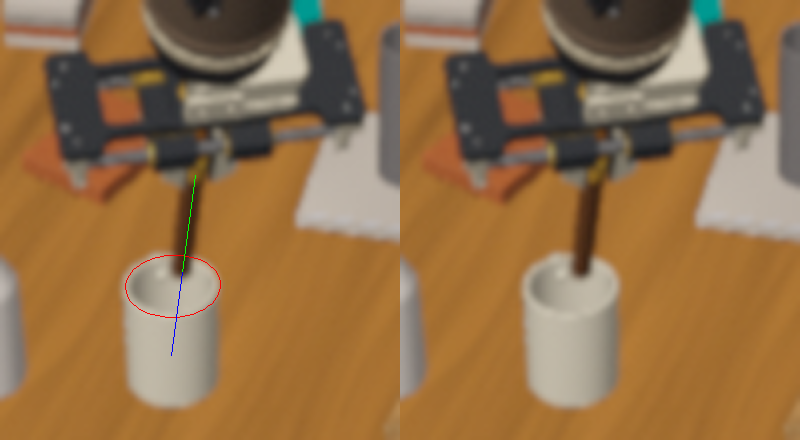

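View pics/a1_top.png

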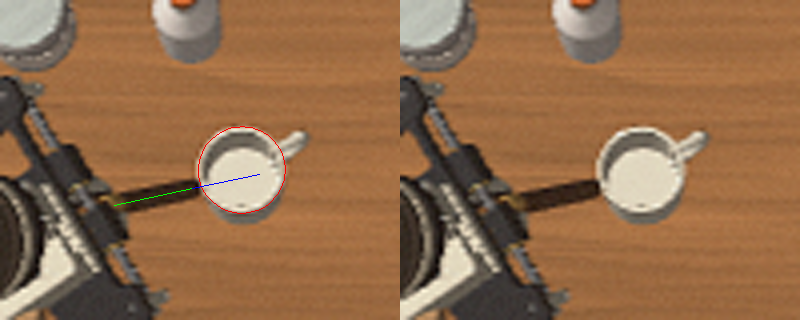

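The foot is above the mug mouth, at side (235,218) and top (269,177), and follows the predicted line within 1 px. I'm moving the insertion line a little toward the handle side for more rim clearance, then inserting along the tool axis.

```bash
python3 - <<'E'
from h import *
leangoal(-.0195,24,.06); leangoal(-.0195,24,.012)
E
```

```text
tcp [0.5538 0.0875 0.1779] dp [-0.0003  0.0024  0.091 ] rot [-0.0005 -0.0002 -0.0003] rows 1.4566458982263282 0.003268009283055159
tcp [0.5642 0.071  0.1341] dp [-0.0003  0.0024  0.139 ] rot [-0.0005 -0.0002 -0.0003] rows 2.2244730372614545 0.003268009283055159
```

```bash
python3 -m pendant '[{"dp":[0,0.0024,0.005],"rotation":[0,0,0],"fingers":1},{"dp":[0,0.0024,0.018],"rotation":[0,0,0],"fingers":1},{"dp":[0,0.0024,0.033],"rotation":[0,0,0],"fingers":1},{"dp":[0,0.0024,0.048],"rotation":[0,0,0],"fingers":1},{"dp":[0,0.0024,0.063],"rotation":[0,0,0],"fingers":1},{"dp":[0,0.0024,0.08],"rotation":[0,0,0],"fingers":1},{"dp":[0,0.0024,0.091],"rotation":[0,0,0],"fingers":1},{"dp":[0,0.0024,0.091],"rotation":[0,0,0],"fingers":1}]'
python3 chk.py a2
```

```text
clock: 24.48
position: [0.5537, 0.087, 0.1772]
ee_rot: [2.629, 0.753, 0.158]
force: [0.7, -0.3, 0.4]
width: 0.16
t 24.48 tcp [0.5537 0.087  0.1772] grasp [0.5497 0.0935 0.1943] yaw 31.946547662596963 z [ 0.2141 -0.3456 -0.9136] F [ 0.7414 -0.2509  0.4165] w 0.16047449708313882 q [-0.9078  0.3381  0.4659  1.9306  0.3445  0.8985 -0.1245]
foot [0.5807 0.0436 0.0623] u,v 0.004534437876355002 0.0005167029047149059 lean 23.986917110786784
```

View pics/a2_side.png

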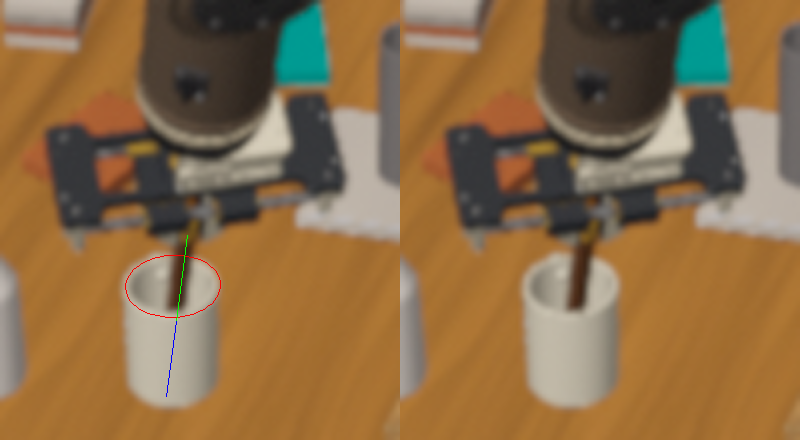

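View pics/a2_top.png

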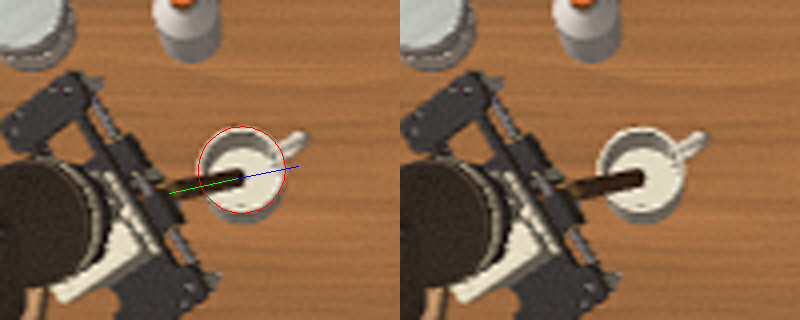

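The tool is inside the mug with no contact force. Continuing, with the last part slow.

```bash
python3 -m pendant '[{"dp":[0,0,0.008],"rotation":[0,0,0],"fingers":1},{"dp":[0,0,0.018],"rotation":[0,0,0],"fingers":1},{"dp":[0,0,0.028],"rotation":[0,0,0],"fingers":1},{"dp":[0,0,0.038],"rotation":[0,0,0],"fingers":1},{"dp":[0,0,0.045],"rotation":[0,0,0],"fingers":1},{"dp":[0,0,0.048],"rotation":[0,0,0],"fingers":1},{"dp":[0,0,0.048],"rotation":[0,0,0],"fingers":1}]'
python3 -m pendant '[{"dp":[0,0,0.002],"rotation":[0,0,0],"fingers":1},{"dp":[0,0,0.004],"rotation":[0,0,0],"fingers":1},{"dp":[0,0,0.006],"rotation":[0,0,0],"fingers":1},{"dp":[0,0,0.006],"rotation":[0,0,0],"fingers":1}]'
python3 -m pendant '[{"dp":[0,0,0.001],"rotation":[0,0,0],"fingers":1},{"dp":[0,0,0.002],"rotation":[0,0,0],"fingers":1},{"dp":[0,0,0.002],"rotation":[0,0,0],"fingers":1}]'
```

```text
clock: 25.45
position: [0.5646, 0.0712, 0.1341]
ee_rot: [2.629, 0.753, 0.16]
force: [0.7, 1.1, -0.6]
width: 0.16
clock: 25.95
position: [0.5658, 0.0691, 0.1286]
ee_rot: [2.629, 0.753, 0.16]
force: [0.3, -0.4, -0.9]
width: 0.161
clock: 26.32
position: [0.5662, 0.0683, 0.1267]
ee_rot: [2.629, 0.753, 0.16]
force: [0.1, -1.0, -1.1]
width: 0.162
```

```bash
python3 -m pendant '[{"dp":[0,0,0.001],"rotation":[0,0,0],"fingers":1},{"dp":[0,0,0.0025],"rotation":[0,0,0],"fingers":1},{"dp":[0,0,0.0025],"rotation":[0,0,0],"fingers":1}]'
python3 -m pendant '[{"dp":[0,0,0.001],"rotation":[0,0,0],"fingers":1},{"dp":[0,0,0.0015],"rotation":[0,0,0],"fingers":1},{"dp":[0,0,0.0015],"rotation":[0,0,0],"fingers":1}]'
python3 chk.py a3
```

```text
clock: 26.7
position: [0.5667, 0.0673, 0.1242]
ee_rot: [2.629, 0.753, 0.16]
force: [-0.3, -0.4, -0.7]
width: 0.157
clock: 27.08
position: [0.567, 0.0668, 0.1229]
ee_rot: [2.629, 0.753, 0.159]
force: [-1.2, 1.2, -1.0]
width: 0.159
t 27.07 tcp [0.567  0.0668 0.1229] grasp [0.563  0.0733 0.14  ] yaw 31.971570436137405 z [ 0.2149 -0.3449 -0.9137] F [-1.2215  1.215  -0.9582] w 0.159262301863794 q [-0.8502  0.4198  0.4651  1.9811  0.341   0.7535 -0.1144]
foot [0.594  0.0235 0.008 ] u,v -0.019608479026168593 -0.00015106347905764983 lean 23.979817942363454
```

View pics/a3_side.png

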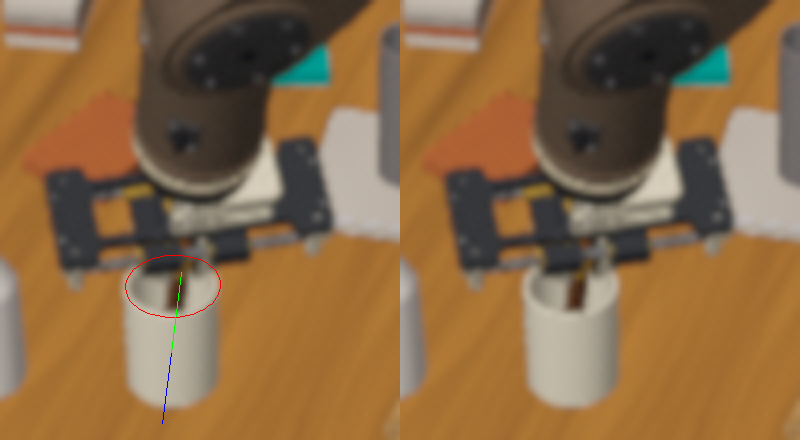

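View pics/a3_top.png

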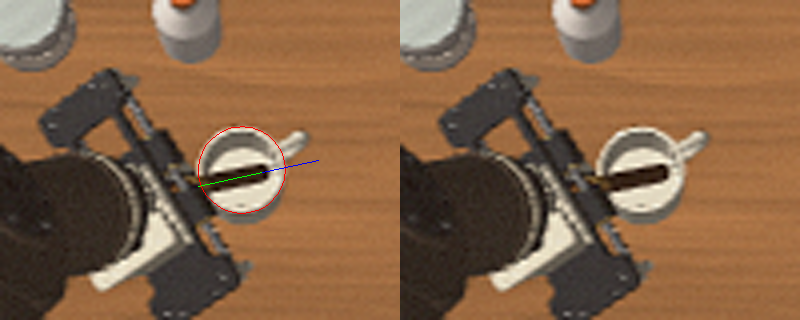

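```bash
python3 -m pendant '[{"dp":[0,0,0.001],"rotation":[0,0,0],"fingers":1},{"dp":[0,0,0.0015],"rotation":[0,0,0],"fingers":1},{"dp":[0,0,0.0015],"rotation":[0,0,0],"fingers":1}]'
python3 -m pendant '[{"dp":[0,0,0.001],"rotation":[0,0,0],"fingers":1},{"dp":[0,0,0.001],"rotation":[0,0,0],"fingers":1}]'
```

```text
clock: 27.55
position: [0.5676, 0.0665, 0.1217]
ee_rot: [2.629, 0.753, 0.16]
force: [0.2, 0.7, 2.7]
width: 0.162
clock: 27.8
position: [0.5685, 0.0668, 0.1214]
ee_rot: [2.629, 0.754, 0.163]
force: [-2.5, 3.2, 6.7]
width: 0.164
```

The floor contact reads +7 N. Now I'll pivot about the foot in small steps toward the rim opposite the handle, until it touches.

```bash
python3 -m pendant '[{"dp":[0,0,-0.0005],"rotation":[0,0,0],"fingers":1},{"dp":[0,-0.0012,-0.0007],"rotation":[-0.01,0,0],"fingers":1},{"dp":[0,-0.0025,-0.0007],"rotation":[-0.02,0,0],"fingers":1},{"dp":[0,-0.0025,-0.0007],"rotation":[-0.02,0,0],"fingers":1}]'
python3 -m pendant '[{"dp":[0,-0.0008,0],"rotation":[-0.006,0,0],"fingers":1},{"dp":[0,-0.0015,0],"rotation":[-0.012,0,0],"fingers":1},{"dp":[0,-0.0015,0],"rotation":[-0.012,0,0],"fingers":1}]'
```

```text
clock: 28.3
position: [0.5667, 0.0694, 0.1206]
ee_rot: [2.61, 0.75, 0.168]
force: [0.8, 0.4, -0.2]
width: 0.162
clock: 28.68
position: [0.5658, 0.0707, 0.1199]
ee_rot: [2.598, 0.747, 0.172]
force: [-0.6, 0.6, -1.8]
width: 0.163
```

```bash
python3 -m pendant '[{"dp":[0,-0.0008,0.0003],"rotation":[-0.006,0,0],"fingers":1},{"dp":[0,-0.0015,0.0005],"rotation":[-0.012,0,0],"fingers":1},{"dp":[0,-0.0015,0.0005],"rotation":[-0.012,0,0],"fingers":1}]'
python3 -m pendant '[{"dp":[0,-0.0008,0],"rotation":[-0.006,0,0],"fingers":1},{"dp":[0,-0.001,0],"rotation":[-0.008,0,0],"fingers":1},{"dp":[0,-0.001,0],"rotation":[-0.008,0,0],"fingers":1}]'
python3 chk.py a4
```

```text
clock: 29.05
position: [0.5652, 0.072, 0.1187]
ee_rot: [2.586, 0.745, 0.176]
force: [0.7, 0.3, 0.9]
width: 0.161
clock: 29.42
position: [0.5647, 0.0726, 0.1182]
ee_rot: [2.579, 0.742, 0.179]
force: [2.1, -1.1, -0.2]
width: 0.158
t 29.43 tcp [0.5647 0.0726 0.1182] grasp [0.5602 0.0799 0.135 ] yaw 32.12713401091649 z [ 0.2417 -0.3843 -0.891 ] F [ 2.0644 -1.076  -0.1693] w 0.15792944941685536 q [-0.9195  0.4411  0.4963  2.0026  0.3978  0.7401 -0.203 ]
foot [0.5951 0.0243 0.0062] u,v -0.019454850232566573 -0.0015539949063995628 lean 26.998445959501847
```

View pics/a4_top.png

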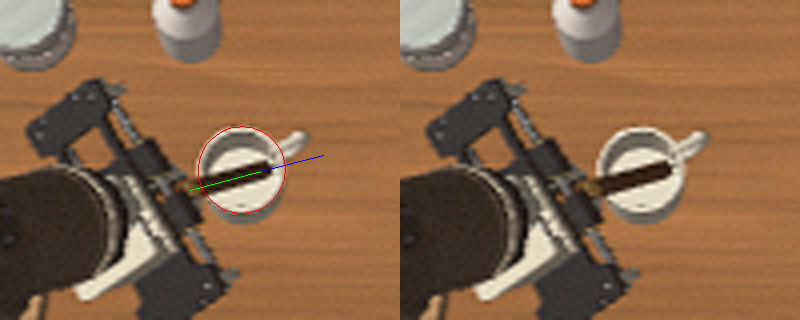

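The force is now about 2 N away from the rim side, so the tool is on the rim. Opening gently.

```bash
python3 -m pendant '[{"dp":[0,0,0],"rotation":[0,0,0],"fingers":0.65},{"dp":[0,0,0],"rotation":[0,0,0],"fingers":0.5},{"dp":[0,0,0],"rotation":[0,0,0],"fingers":0.2},{"dp":[0,0,0],"rotation":[0,0,0],"fingers":-0.2},{"dp":[0,0,0],"rotation":[0,0,0],"fingers":-0.2}]'
python3 chk.py a5
```

```text
clock: 30.15
position: [0.5648, 0.0726, 0.1183]
ee_rot: [2.579, 0.742, 0.179]
force: [0.3, 0.9, 0.5]
width: 0.525
t 30.15 tcp [0.5648 0.0726 0.1183] grasp [0.5602 0.0798 0.135 ] yaw 32.1180818321946 z [ 0.2417 -0.3842 -0.8911] F [0.2865 0.8912 0.46  ] w 0.5247622083889161 q [-0.9193  0.441   0.4962  2.0025  0.3977  0.7401 -0.203 ]
foot [0.5952 0.0243 0.0063] u,v -0.01948241810586882 -0.001588494382815296 lean 26.992076350023716
```

View pics/a5_top.png

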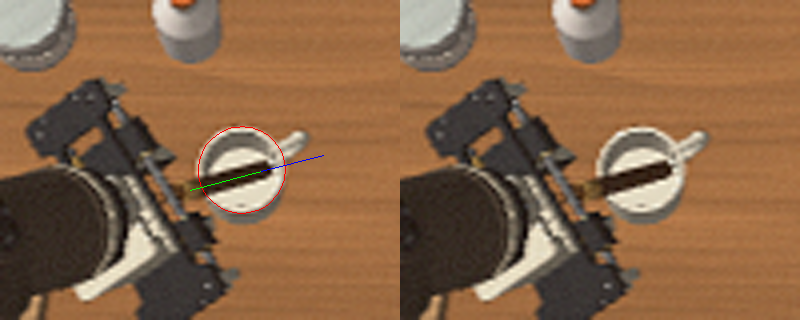

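View pics/a5_side.png

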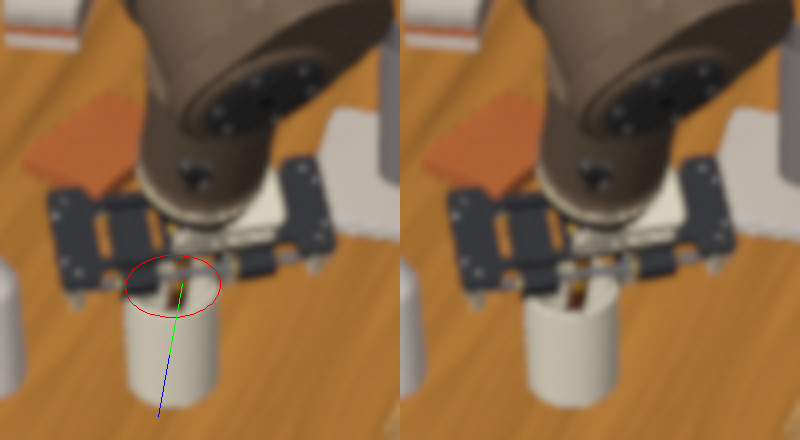

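The burnisher stayed leaning after release, foot at top (287,172). Backing out along the tool axis.

```bash
python3 -m pendant '[{"dp":[0,0,-0.01],"rotation":[0,0,0],"fingers":-0.3},{"dp":[0,0,-0.025],"rotation":[0,0,0],"fingers":-0.3},{"dp":[0,0,-0.045],"rotation":[0,0,0],"fingers":-0.3},{"dp":[0,0,-0.07],"rotation":[0,0,0],"fingers":-0.3},{"dp":[0,0,-0.1],"rotation":[0,0,0],"fingers":-0.3},{"dp":[0,0,-0.13],"rotation":[0,0,0],"fingers":-0.3},{"dp":[0,0,-0.16],"rotation":[0,0,0],"fingers":-0.3},{"dp":[0,0,-0.16],"rotation":[0,0,0],"fingers":-0.3}]'
python3 -m pendant '[{"dp":[0,-0.05,-0.03],"rotation":[0.1,0,0],"fingers":-0.3},{"dp":[0,-0.1,-0.05],"rotation":[0.25,0,0],"fingers":-0.3},{"dp":[0,-0.15,-0.05],"rotation":[0.4,0,0],"fingers":-0.3},{"dp":[0,-0.2,-0.05],"rotation":[0.45,0,0],"fingers":-0.3},{"dp":[0,-0.2,-0.05],"rotation":[0.45,0,0],"fingers":-0.3},{"dp":[0,-0.2,-0.05],"rotation":[0.45,0,0],"fingers":-0.3}]'
python3 - <<'E'
from h import *
st()
a=arm.get_image("side");b=arm.get_image("top"); cv2.imwrite("pics/s20.png",a);cv2.imwrite("pics/t20.png",b)
x=cv2.resize(a[170:270,195:295],None,fx=4,fy=4,interpolation=cv2.INTER_CUBIC); y=cv2.resize(b[130:230,230:330],None,fx=4,fy=4,interpolation=cv2.INTER_CUBIC)
cv2.imwrite("pics/f20.png",np.hstack([x,y]))
E
```

```text
clock: 31.25
position: [0.5266, 0.1362, 0.2632]
ee_rot: [2.581, 0.744, 0.185]
force: [-0.5, 0.0, 0.0]
width: 0.65
clock: 32.0
position: [0.4198, 0.3055, 0.2173]
ee_rot: [3.0, 0.867, 0.016]
force: [-0.4, -0.2, -0.2]
width: 0.649
t 32.0 tcp [0.4198 0.3055 0.2173] grasp [0.4195 0.3058 0.2361] yaw 32.23947059643347 z [ 0.0148 -0.015  -0.9998] F [-0.4445 -0.1802 -0.163 ] w 0.6487128184826937 q [-1.0476  0.2463  0.3732  1.8293 -0.0771  1.0816 -0.0859]
```

View pics/f20.png

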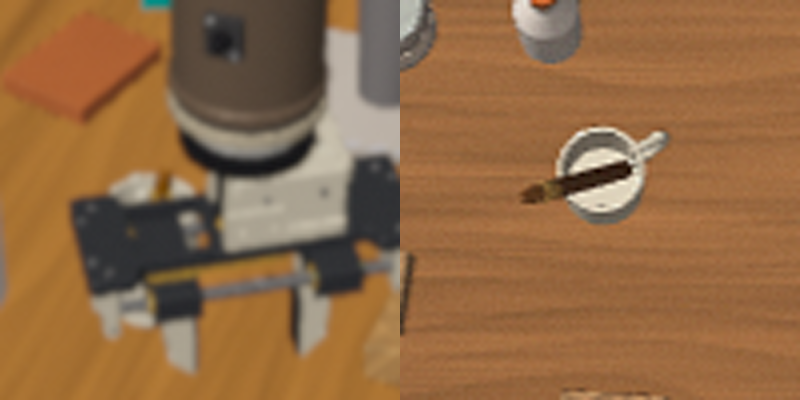

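View pics/s20.png

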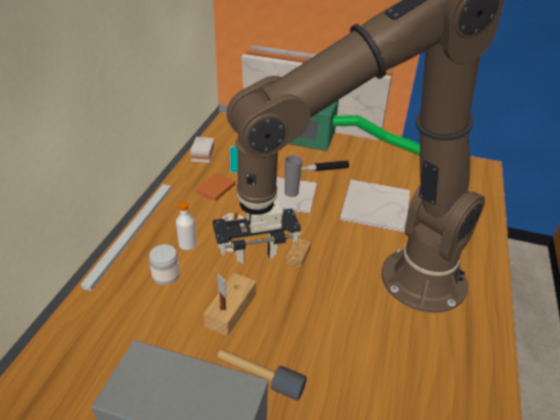

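View pics/t20.png

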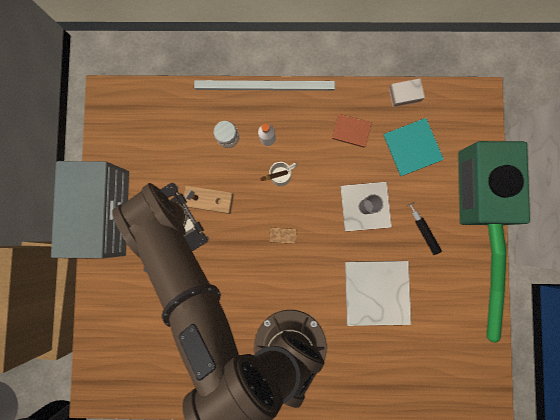

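The top view shows the burnisher leaning away from the handle and the mug in place. I'll move the arm aside for an unobstructed side view.

```bash
python3 -m pendant '[{"dp":[-0.01,-0.03,-0.04],"rotation":[0,0,0],"fingers":-0.3},{"dp":[-0.03,-0.07,-0.08],"rotation":[0,0,0],"fingers":-0.3},{"dp":[-0.05,-0.11,-0.1],"rotation":[0,0,0],"fingers":-0.3},{"dp":[-0.08,-0.15,-0.1],"rotation":[0,0,0],"fingers":-0.3},{"dp":[-0.11,-0.17,-0.1],"rotation":[0,0,0],"fingers":-0.3},{"dp":[-0.11,-0.17,-0.1],"rotation":[0,0,0],"fingers":-0.3},{"dp":[-0.11,-0.17,-0.1],"rotation":[0,0,0],"fingers":-0.3}]'
python3 - <<'E'
from h import *
st()
a=arm.get_image("side");b=arm.get_image("top"); cv2.imwrite("pics/s21.png",a)
x=cv2.resize(a[160:270,195:315],None,fx=4,fy=4,interpolation=cv2.INTER_CUBIC)
cv2.imwrite("pics/f21.png",x)
cv=[(circ((.5835,.04),.036,.095),(0,0,255))]
overlay(b,"top",cv,"pics/t21.png",240,140,70,70,6)
E
```

```text
clock: 32.98
position: [0.2363, 0.3919, 0.3141]
ee_rot: [3.002, 0.864, 0.019]
force: [-0.2, -0.3, 0.0]
width: 0.649
t 32.98 tcp [0.2363 0.3919 0.3141] grasp [0.236  0.3922 0.3329] yaw 32.13047107121302 z [ 0.0164 -0.0135 -0.9998] F [-0.1831 -0.2555  0.0041] w 0.6490237393186126 q [-1.3724  0.0686  0.2269  1.782   0.0052  1.2982 -0.5867]
```

View pics/f21.png

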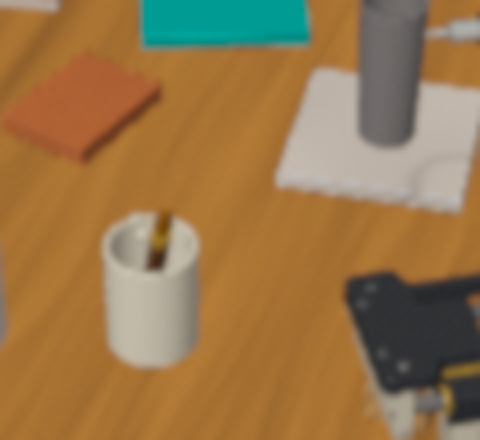

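View pics/t21.png

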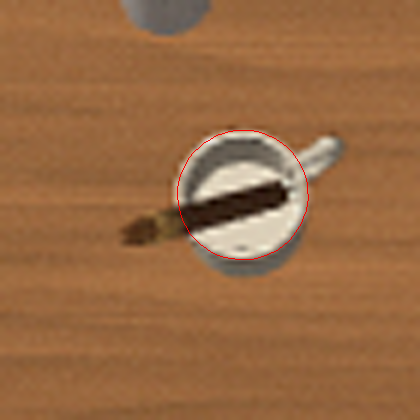

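```bash
python3 - <<'E'
from h import *
X=tri((236.2,212.5),(260.,179.3)); print("tip",X)
f=plane("top",(240+284/6-.5,140+190/6-.5),.012); print("foot",f)
v=X[0]-f; print("az",np.degrees(np.arctan2(v[1],v[0])),"lean",np.degrees(np.arccos(v[2]/np.linalg.norm(v))),"len",np.linalg.norm(v))
w=X[0][:2]-MUG; print("tip az from mug",np.degrees(np.arctan2(w[1],w[0])))
E
```

```text
tip (array([0.5473, 0.0999, 0.1852]), np.float64(0.17905851420371802), np.float64(0.20702327745607688))
foot [0.599  0.0178 0.012 ]
az 122.1814439339314 lean 29.279280502181813 len 0.19853527549743114
tip az from mug 121.15540704073688
```

Measured azimuth is 122°, lean 29° and length 199 mm (200 expected), all consistent, so I'm handing in.

```bash
python3 - <<'E'
from cell import arm
print(arm.sign_off(), arm.observe()["clock"])
E
```

```text
the job is handed in; nothing more can be done
the job is handed in; nothing more can be done
```

The job is done and handed in at about 33 s. I lifted the beaker straight out of the mug and stood it upright near the middle of the smaller white marble slab. I then set the burnisher foot-down in the mug, leaning on the rim opposite the handle.

- **Regrasp:** the first grasp sat on the burnisher's cone. The fingertips looked about 19 mm short of the reported TCP, and the measured width fell from 16.6 to 13 mm. I put the tool back in its hole and regripped it lower, on the ferrule. After that the reading was 14–15 mm for a 16 mm ferrule, so the two did not quite agree, but it did not slip visibly.
- **Contact forces:** the beaker touched the slab at 6 N. The burnisher met the mug floor at about 7 N, and I pivoted it onto the rim at about 2 N before letting go.
- **Last checks:** from the two views, the burnisher leans 29° toward azimuth 122°. The handle is at about −58°, directly opposite. The measured foot-to-tip length is 199 mm against 200 mm. The mug is within about a pixel (2–3 mm) of where it started, and the beaker is upright on the slab. The bystanders look untouched in the last full pictures, and the gripper is clear of everything. No check failed apart from the grip readings above.

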